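# Load the clay oven

## Robot

A 6-joint arm with a two-finger parallel gripper is mounted at the origin on the work surface. World frame = base frame: x ahead of the robot, y to its left, z up, the work surface at z = 0. Lengths are in m, angles in rad, forces in N, time in s.
With the tool pointing down it reaches from about 0.4 to 0.825 m from the base axis. Payload 7 kg.
Tool frame: the origin (TCP) lies at the very end of the fingers, on their centre line; the grasp point (between the pads) lies 19 mm behind it (tcp_to_grasp is the distance from the TCP to the grasp point, in m); x points along the fingers, z is the direction in which the jaws open and shut, and the axes are right-handed (so a half turn about x gives the same grasp; the last joint's range is limited). The gripper opens to 88 mm and grips with 3 to 60 N. Pads are 19 mm wide; open, the fingers measure 130 mm over their backs; the gripper's body (78 mm by 193 mm) begins 47 mm behind the grasp point.
Start: joints at [1.465, 0.359, 0.012, 0, -1.224, -0.288], TCP at [0.259, 0.623, 0.227] pointing down, gripper open.
Joint ranges: [-3.07, 3.07], [-1.43, 2.12], [-1.02, 1.25], [-3.03, 1.67], [-3.05, -0], [-3.03, 3.03]. Speed limits (rad/s): [2.39, 2.39, 3.01, 3.14, 3.14, 3.14].

## Interface

Orientations are given as [roll, pitch, yaw] about the fixed x, y, z axes, in that order (R = Rz(yaw) Ry(pitch) Rx(roll)).
In Python, from station import get_state, grab_frame, job_done, tcp_to_grasp gives the robot as it stands. The module is installed in compiled form; this text tells all that it offers.
- The arm moves only by the shell command python3 -m crank 'ROWS' [FORCE]. ROWS is JSON, a list of rows, each a list of 7 numbers: the shift along the tool's x, y, z in m, then the turn, a rotation vector about the tool's x, y, z in rad, then the opening, from 0 (shut) to 1 (fully open). In form: [[x, y, z, wx, wy, wz, fingers], ...]. A call has 1 to 10 rows; each row is the pose to reach, as a shift and turn from the pose commanded when the call began, along the tool's axes at that moment; what a row does not reach only later rows make up. A row lasts 1/8 s, in which the tool goes at most 62.5 mm and 10.7 degrees, less where a joint would pass 70% of its speed; a pose out of reach is approached as far as the arm can. A call with a gripper value outside its range is refused whole. The fingers move at their own pace and stop on an object; FORCE is the grip in N (left out, the last holds). Time passes only in rows, so rows that repeat a pose let the fingers close. It gives the time, the measured TCP pose, the force and the opening at its end, in the units of the state.
- get_state(): the state, without advancing time (a new reading comes with each control period).
- grab_frame(name): name is "side" or "top" or "wrist"; returns a dict with "pixels" (384x512x3 uint8, red, green, blue), "vfov" (degrees; the focal length in pixels is half the picture's height over the tangent of half this angle, whatever the lens; pixels are square), "cx", "cy" (the principal point, pixels), "extrinsics" (4x4, takes a point from world to camera coordinates). Camera axes: x right, y up, looking along -z (the intrinsics and any distortion apply to the point x, -y, -z); pixel columns grow to the right and rows downward; lengths in m; the calibration is good to about 2 mm. The wrist camera is an equidistant fisheye: a pixel r from the principal point sees the ray r / f radians off the axis. A picture is of the moment at which its call begins. There is no depth.
- job_done(): hands the job in, once; it reports no verdict.
The state is a dict: "t": time; "q": joint angles; "qd": joint speeds; "joint_efforts": joint torques, N m; "eef_pos": TCP position; "ee_rot": TCP orientation; "force": force on the tool from outside, world axes, zero at the start; "moment": the same for the moment, N m; "width": finger opening in m.
Only numpy, scipy, OpenCV 4.12 (cv2) and the standard library are available. Lean on these libraries where they do the work, as an engineer would, in place of code of your own. Each camera call takes 0.05 s, during which the arm holds its last target.

## Task

Load the clay oven: swing its clamp lever up, pull the tray all the way out with the oven hook in its finger hole, and put the hook back on its cork mat. Lay every clay piece from the grey craft mat flat in the tray, side by side, then push the tray fully home and swing the clamp lever all the way back down across it. Leave the other things on the table where they are.

Things in the scene. Friction and masses are not known exactly. Their poses are not given: they have to be found in the camera images.
- oven: White bench-top drawer oven, fixed, 270 mm deep, 440 mm wide, roof 145 mm above the table. Origin at table height, at the middle of the drawer's width, in the plane of the oven's front face. Its x axis points into the oven (the tray slides out along -x), y along the front (the clamp is on the -y side, two dials on the +y side), z up. The oven's front looks roughly towards world +y.
- tray (a joint): Slide of the oven tray: 0 fully home, grows to 0.180 m at its stop, fully out. About 2 N of friction plus some damping; it stays where it is left. The clamp arm, when down, lies across the tray's front panel and blocks the tray.
- tray_front (a point): Middle of the outer face of the tray's steel front panel, 68 mm above the table, 12 mm in front of the oven's face when home: panel 230 mm wide, 12 mm thick, from 26 to 110 mm above the table. A level pull lip (34 mm deep, 120 mm wide, 4 mm thick, its top 58 mm above the table) with the finger hole stands out of its middle. Moves with the tray; axes as the oven's.
- tray_hole (a point): Centre of the finger hole in the pull lip: a round upright hole of 21 mm diameter, open above and below, this point 56 mm above the table in the mid-thickness of the lip, 17 mm in front of the panel's outer face. Moves with the tray; axes as the oven's.
- tray_floor (a point): Centre of the tray's inner floor, 44 mm above the table: floor 186 mm (x) by 210 mm (y), side and rear walls 16 mm high, at the front the inside of the panel, 66 mm above the floor. Moves with the tray (it lies 93 mm inside the oven when home, 87 mm outside the oven's front face when fully out); axes as the oven's.
- clamp (a joint): Hinge of the clamp lever: 0 shut (arm level, lying across the drawer front, pointing along the oven's +y), grows as the free end swings up, 1.57 arm upright, stop at 1.75. It turns about an axis along the oven's x through the pivot. Friction about 0.1 N m: it stays where it is left and needs about 1.2 N at the grip.
- clamp_grip (a point): Middle of the clamp lever's grip: a black round bar, 16 mm in diameter, 42 mm long, standing level out of the arm's end towards the front (along the oven's -x; this point is 21 mm from either end of the bar). It lies 85 mm from the pivot; when shut it is 95 mm above the table. The bar is fixed to the arm.
- clamp_pivot (a point): Point on the clamp lever's hinge axis, in the same upright plane as clamp_grip, 95 mm above the table. Fixed to the oven: 49 mm in front of its front face, 140 mm from the drawer's middle on the -y side; axes as the oven's.
- hook: Oven hook, loose, 120 g: a wooden handle 110 mm long (x), 22 mm wide (y), 34 mm high (z), which stands on its flat underside; from its +x end a steel rod of 7 mm diameter runs on along +x, 26 mm above the underside, and turns straight down at its end. Origin at the centre of the handle's underside. Starts standing on the cork mat.
- hook_tip (a point): Lower end of the hook's down-turned tip (7 mm thick, reaching 20 mm below the rod's underside): 150 mm ahead (+x) of the hook's origin, 2.5 mm above the plane of the handle's underside.
- cork_mat: Cork mat, fixed, 240 mm (x) by 70 mm (y), 4 mm thick, where the hook belongs. Origin at the centre of its underside.
- craft_mat: Grey craft mat, fixed, 170 mm (x) by 300 mm (y), 3 mm thick, on which the clay pieces lie. Origin at the centre of its underside.
- square_tile: Square clay tile, 48 x 48 x 14 mm, sides along its x and y, 60 g; underside flat on the mat at the start; origin at the centre of its underside, z up through its top. Raw terracotta clay. There may be from two to four clay pieces in all; this one may be absent.
- round_coaster: Round clay coaster, 50 mm in diameter, 14 mm high with a low knob to 20 mm in the middle (seen only), 55 g; underside flat on the mat at the start; origin at the centre of its underside, z up through its top. Raw terracotta clay. There may be from two to four clay pieces in all; this one may be absent.
- oblong_plaque: Oblong clay plaque, 64 mm (x) by 36 mm (y), 16 mm high, 70 g; underside flat on the mat at the start; origin at the centre of its underside, z up through its top. Raw terracotta clay. There may be from two to four clay pieces in all; this one may be absent.
- dome: Round domed clay button, 44 mm in diameter, upright side to 15 mm, top at 24 mm, 60 g; underside flat on the mat at the start; origin at the centre of its underside, z up through its top. Raw terracotta clay. There may be from two to four clay pieces in all; this one may be absent.
- cutter: Bystander: steel ring cutter, 34 mm in diameter, 22 mm high, on the craft mat among the pieces. Origin under its centre.
- paint_bottle: Bystander: white paint bottle, 48 mm in diameter, 90 mm high. Origin under its centre.
- glue_jar: Bystander: clear jar with a black lid, 60 mm in diameter, 75 mm high. Origin under its centre.
- roller: Bystander: wooden clay roller lying on the table, 28 mm in diameter, 220 mm long along its x. Origin under its centre.
- water_cup: Bystander: clear plastic cup, 72 mm in diameter, 90 mm high. Origin under its centre.
Mind the look-alikes: they are no part of the job. Leave any blue look-alike of the round_coaster alone.

How it is judged:
By the outcome, as a careful person would: the job done as asked, in the order asked, and still so for the second after the job is handed in, with the robot touching nothing.
Of square_tile, round_coaster, oblong_plaque, dome only 2 to 4 are there at a start; the rules pass over those that are not, and their reading is None.
At some moment in a run one of square_tile, round_coaster, oblong_plaque, dome may be knocked a few centimetres aside while the robot is not near it.
It also fails if it takes over 210 s, if anything falls off the work surface, if the arm or the gripper's body presses on something with over 40 N, if the wrist force passes 120 N, or if a joint passes its speed limit or range.

## Working session

There is one attempt and no reset: what is moved stays moved. The work goes in short steps, Python scripts to look and compute and a shell command to move; the robot and the scene stay as the last step left them, time stands still between calls to the robot, and variables do not carry over. Pictures are saved under pics/ and viewed, and the job is handed in when it is done.

```bash
mkdir -p pics; ls; cat > h.py <<'E'
import numpy as np, cv2, sys
from station import *
def save(name,fn,crop=None,scale=1):
    f=grab_frame(name); im=f["pixels"][:,:,::-1]
    np.savez('pics/'+fn+'.npz',**{k:np.array(v) for k,v in f.items()})
    if crop: x0,y0,x1,y1=crop; im=im[y0:y1,x0:x1]
    if scale!=1: im=cv2.resize(im,None,fx=scale,fy=scale,interpolation=cv2.INTER_CUBIC)
    cv2.imwrite('pics/'+fn+'.png',im); return f
E
python3 - <<'E'
from h import *
s=get_state(); print(s); print(tcp_to_grasp)
for n in("side","top","wrist"):
    f=save(n,n+'0',scale=1.5); print(n,f["vfov"],f["cx"],f["cy"],f["extrinsics"],f.keys())
E
```

```text
pics
{'t': 0.0, 'q': array([ 1.46510279e+00,  3.59402671e-01,  1.10694429e-02, -3.52399383e-04,
       -1.22409196e+00, -2.88100245e-01]), 'qd': array([ 9.50432552e-05, -8.97227392e-04,  3.29201255e-04, -3.60211119e-04,
       -9.57398635e-04, -3.56468726e-05]), 'joint_efforts': array([-1.16601212e-03, -5.82713556e+01,  2.93051666e+01,  6.99746400e+00,
        6.97832205e-03, -1.57311024e-04]), 'eef_pos': array([0.25883101, 0.62288057, 0.22561668]), 'ee_rot': array([ 0.08748421,  1.56913411, -1.87722592]), 'force': array([ 0.24702496, -0.03889448,  0.2005177 ]), 'moment': array([-0.00643338,  0.03218859, -0.01937355]), 'width': 0.08735571366236282}
0.0188
side 49.02122493572928 254.919380348838 192.95525183962624 [[ 0.9517498  -0.3059323  -0.02403636 -0.46496423]
 [ 0.18701227  0.51612101  0.83585017 -0.21107055]
 [-0.2433079  -0.80001533  0.54843117 -1.07153931]
 [ 0.          0.          0.          1.        ]] dict_keys(['pixels', 'vfov', 'cx', 'cy', 'extrinsics'])
top 49.14961966937661 252.5805260710135 189.31627418051139 [[ 0.01871467 -0.99980814 -0.00578327  0.06585705]
 [ 0.98170092  0.01727877  0.18964372 -0.50058125]
 [-0.18950741 -0.00922656  0.98183594 -1.07790878]
 [ 0.          0.          0.          1.        ]] dict_keys(['pixels', 'vfov', 'cx', 'cy', 'extrinsics'])
wrist 65.70646984690485 258.09321277721733 192.5105149713389 [[-0.38334113 -0.92360542  0.00161576  0.67406217]
 [ 0.89453409 -0.37170945 -0.24827573  0.03000125]
 [ 0.22990941 -0.09372895  0.96868806 -0.3892314 ]
 [ 0.          0.          0.          1.        ]] dict_keys(['pixels', 'vfov', 'cx', 'cy', 'extrinsics'])
```

View pics/side0.png

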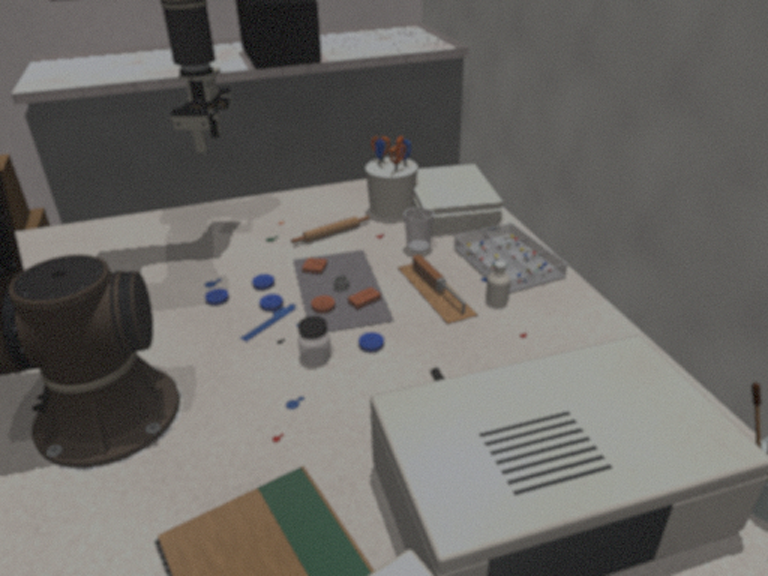

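View pics/top0.png

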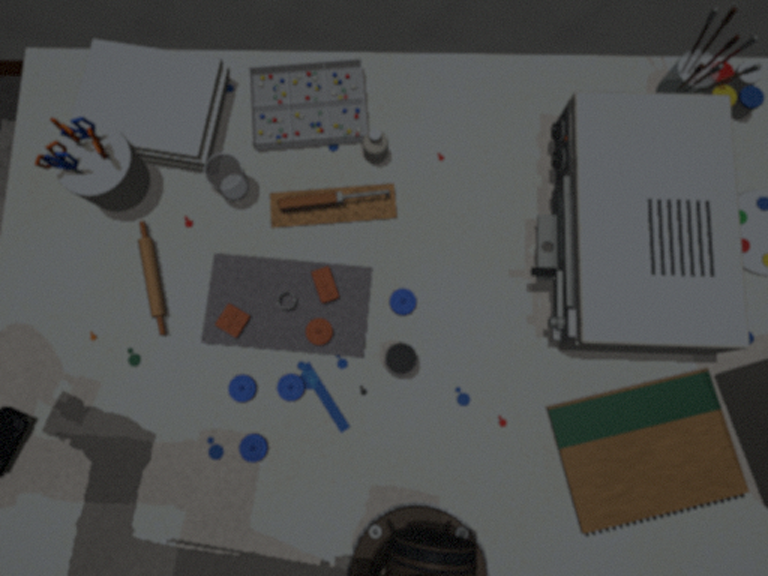

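View pics/wrist0.png

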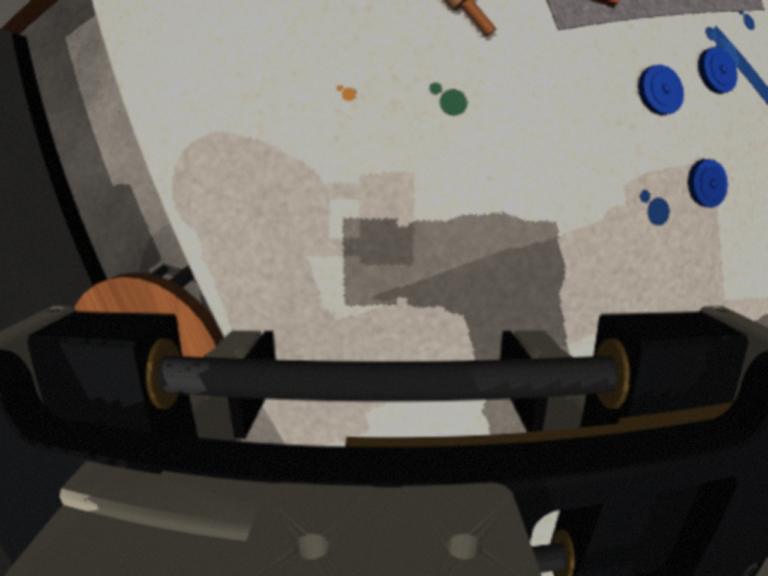

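```bash
cat >> h.py <<'E'
def ray(f,u,v,wrist=False):
    h=384; fl=h/2/np.tan(np.radians(float(f["vfov"]))/2)
    x=(u-float(f["cx"]));y=(v-float(f["cy"]))
    if wrist:
        r=np.hypot(x,y);t=r/fl; d=np.array([np.sin(t)*x/max(r,1e-9),-np.sin(t)*y/max(r,1e-9),-np.cos(t)])
    else: d=np.array([x/fl,-y/fl,-1.])
    E=np.array(f["extrinsics"]);R=E[:3,:3]; return -R.T@E[:3,3], R.T@d
def w(f,u,v,z,wrist=False):
    o,d=ray(f,u,v,wrist); return o+d*(z-o[2])/d[2]
def proj(f,P,wrist=False):
    h=384; fl=h/2/np.tan(np.radians(float(f["vfov"]))/2)
    E=np.array(f["extrinsics"]);c=E[:3,:3]@np.array(P)+E[:3,3]; x,y,z=c[0],-c[1],-c[2]
    if wrist:
        r=np.hypot(x,y);t=np.arctan2(r,z);k=fl*t/max(r,1e-9)
    else:k=fl/z
    return np.array([float(f["cx"])+x*k,float(f["cy"])+y*k])
def ld(n): return np.load('pics/'+n+'.npz')
def crop(n,out,x0,y0,x1,y1,s):
    im=ld(n)["pixels"][y0:y1,x0:x1,::-1]; im=cv2.resize(im,None,fx=s,fy=s,interpolation=cv2.INTER_CUBIC)
    g=np.clip(im.astype(float)*1.4,0,255).astype(np.uint8)
    for u in range((x0+9)//10*10,x1,10):
        cv2.line(g,((u-x0)*s,0),((u-x0)*s,4 if u%50 else 14),(0,255,255),1)
        if u%50==0: cv2.putText(g,str(u),((u-x0)*s,24),0,.4,(0,0,255),1)
    for v in range((y0+9)//10*10,y1,10):
        cv2.line(g,(0,(v-y0)*s),(4 if v%50 else 14,(v-y0)*s),(0,255,255),1)
        if v%50==0: cv2.putText(g,str(v),(14,(v-y0)*s),0,.4,(0,0,255),1)
    cv2.imwrite('pics/'+out+'.png',g)
E
python3 - <<'E'
from h import *
crop('top0','t_a',125,100,285,245,5)
crop('top0','t_b',340,50,510,245,3)
E
```

```text
(no output)
```

View pics/t_a.png

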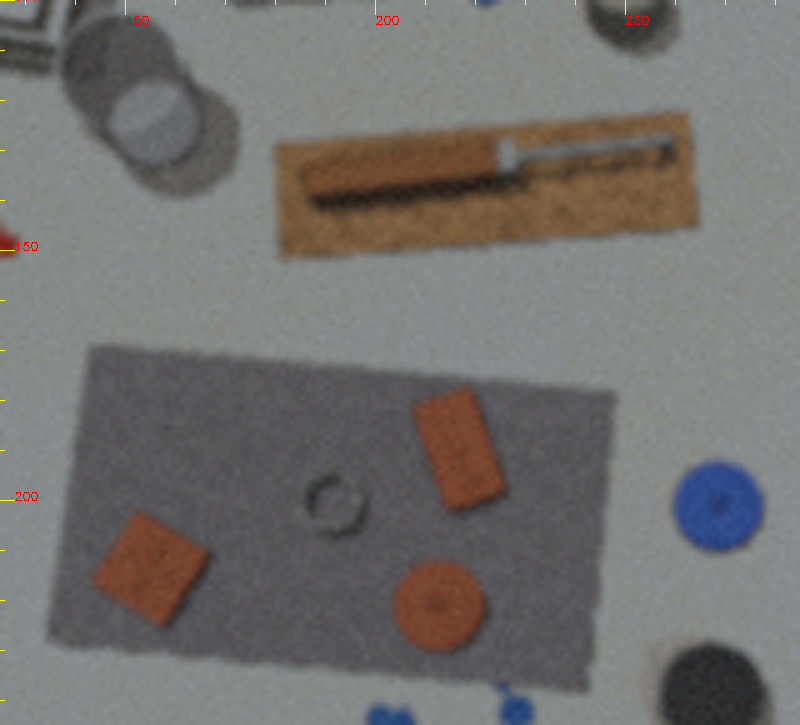

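View pics/t_b.png

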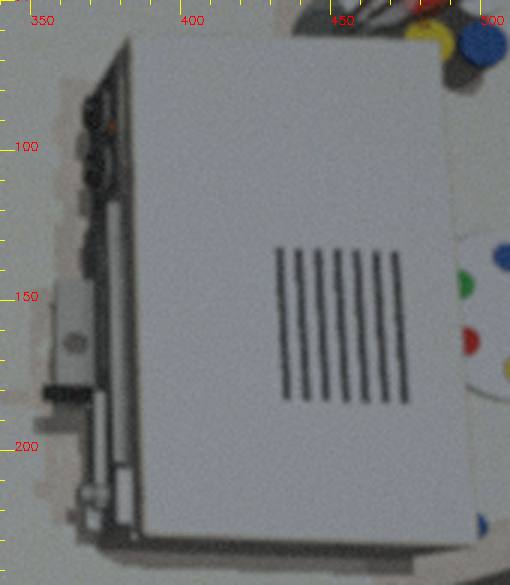

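```bash
python3 - <<'E'
from h import *
f=ld('top0'); np.set_printoptions(precision=4,suppress=True)
a=w(f,384,62.7,.145);b=w(f,386.5,227,.145)
print('roof front',a,b,np.linalg.norm(a-b),(a+b)/2, 'back',w(f,486.5,63.5,.145),w(f,495,231,.145))
print('hole',w(f,365.3,164.5,.058)); print('grip',w(f,362.5,181.5,.095)); print('lip ends',w(f,364.5,143.5,.058),w(f,366,179,.058))
print('pivot',w(f,371,215,.095))
cm=[w(f,180,128.5,.004),w(f,262.5,122.5,.004),w(f,264.5,145.5,.004),w(f,181.2,151.5,.004)]
print('cork',cm,np.mean(cm,0))
gm=[w(f,143,169,.003),w(f,248,178.7,.003),w(f,243,238,.003),w(f,134.5,228.5,.003)]
print('craft',np.mean(gm,0),np.linalg.norm(gm[0]-gm[1]),np.linalg.norm(gm[1]-gm[2]))
print('hook handle back top',w(f,185.5,136,.038),'collar end',w(f,228.5,131,.033),'tip rod',w(f,259,128,.033))
print('hook sides', w(f,186,133.5,.038))
sq=[w(f,*p,.017) for p in [(153,202.3),(167,211),(157.3,225.2),(143.5,216)]]
print('sq',np.mean(sq,0),[np.linalg.norm(sq[i]-sq[i-1]) for i in range(4)],sq)
print('round',w(f,212.7,221,.017))
ob=[w(f,*p,.019) for p in [(207.5,181),(218.5,177.5),(226,198.5),(214.5,202)]]
print('ob',np.mean(ob,0),[np.linalg.norm(ob[i]-ob[i-1]) for i in range(4)],ob)
print('cutter',w(f,192,201,.025))
E
```

```text
roof front [ 0.8209 -0.2605  0.145 ] [ 0.3941 -0.2492  0.145 ] 0.42694862125358934 [ 0.6075 -0.2548  0.145 ] back [ 0.8228 -0.5251  0.145 ] [ 0.3892 -0.5079  0.145 ]
hole [ 0.5705 -0.2264  0.058 ]
grip [ 0.5157 -0.2079  0.095 ]
lip ends [ 0.6292 -0.2261  0.058 ] [ 0.5307 -0.227   0.058 ]
pivot [ 0.4293 -0.2268  0.095 ]
cork [array([0.682 , 0.2871, 0.004 ]), array([0.7041, 0.0505, 0.004 ]), array([0.6354, 0.0438, 0.004 ]), array([0.6137, 0.2802, 0.004 ])] [0.6588 0.1654 0.004 ]
craft [0.466  0.2427 0.003 ] 0.29774954536192216 0.1662379152645435
hook handle back top [0.6487 0.2641 0.038 ] collar end [0.667  0.1455 0.033 ] tip rod [0.6772 0.0604 0.033 ]
hook sides [0.656  0.2631 0.038 ]
sq [0.4331 0.3398 0.017 ] [np.float64(0.04492243688886886), np.float64(0.04619721851192125), np.float64(0.046149992923013056), np.float64(0.046232803389914576)] [array([0.4642, 0.3478, 0.017 ]), array([0.4408, 0.308 , 0.017 ]), array([0.4015, 0.3321, 0.017 ]), array([0.4259, 0.3714, 0.017 ])]
round [0.4157 0.182  0.017 ]
ob [0.5021 0.1742 0.019 ] [np.float64(0.06223993917475699), np.float64(0.031843779556782706), np.float64(0.06278253887008794), np.float64(0.03284345121290133)] [array([0.5261, 0.2003, 0.019 ]), array([0.5366, 0.1702, 0.019 ]), array([0.478 , 0.1476, 0.019 ]), array([0.4677, 0.1788, 0.019 ])]
cutter [0.4684 0.2396 0.025 ]
```

```bash
cat >> h.py <<'E'
from scipy.spatial.transform import Rotation as Ro
np.set_printoptions(precision=4,suppress=True)
def goal(p,az,flip=False,down=None,s=None):
    """tool down at p (TCP), jaw azimuth az deg (mod 180)."""
    s=s or get_state()
    R0=Ro.from_euler('xyz',s['ee_rot']).as_matrix()
    best=None
    for k in (0,180):
        a=np.radians(az+k); z=np.array([np.cos(a),np.sin(a),0]);x=np.array([0,0,-1.])
        if down is not None: x=np.array(down,float); z=z-x*(z@x); z/=np.linalg.norm(z)
        R=np.column_stack([x,np.cross(z,x),z]); rv=Ro.from_matrix(R0.T@R).as_rotvec()
        if best is None or (np.linalg.norm(rv)<np.linalg.norm(best[1]))!=flip: best=(R0.T@(np.array(p)-s['eef_pos']),rv)
    d,r=best
    print('shift',np.round(d,4),'rv',np.round(r,3),'rows',np.ceil(np.linalg.norm(d)/.0625),np.ceil(np.degrees(np.linalg.norm(r))/10.7),'q',s['q'])
def st():
    s=get_state();R=Ro.from_euler('xyz',s['ee_rot']).as_matrix()
    print('t',round(s['t'],2),'pos',s['eef_pos'],'toolx',R[:,0],'jaw az',np.degrees(np.arctan2(R[1,2],R[0,2])),'F',s['force'],'w',s['width'],'q',s['q'])
E
python3 - <<'E'
from h import *
st(); goal([.516,-.17,.24],-1.5)
f=ld('wrist0');E=f['extrinsics'];print('cam',-E[:3,:3].T@E[:3,3])
E
```

```text
t 0.15 pos [0.2589 0.623  0.2258] toolx [-0.0004 -0.0012 -1.    ] jaw az -112.56531099261689 F [ 0.2465  0.6048 -0.3374] w 0.08743758246553161 q [ 1.4651  0.3592  0.0113 -0.0003 -1.2241 -0.2881]
shift [-0.0133  0.5417  0.6336] rv [ 1.203  0.001 -0.001] rows 14.0 7.0 q [ 1.4651  0.3592  0.0113 -0.0003 -1.2241 -0.2881]
cam [0.321  0.5972 0.3834]
```

```bash
python3 -m crank '[[-0.013,0.542,0.634,1.203,0.001,-0.001,1],[-0.013,0.542,0.634,1.203,0.001,-0.001,1],[-0.013,0.542,0.634,1.203,0.001,-0.001,1],[-0.013,0.542,0.634,1.203,0.001,-0.001,1],[-0.013,0.542,0.634,1.203,0.001,-0.001,1],[-0.013,0.542,0.634,1.203,0.001,-0.001,1],[-0.013,0.542,0.634,1.203,0.001,-0.001,1],[-0.013,0.542,0.634,1.203,0.001,-0.001,1],[-0.013,0.542,0.634,1.203,0.001,-0.001,1],[-0.013,0.542,0.634,1.203,0.001,-0.001,1]]'
python3 - <<'E'
from h import *
st(); goal([.516,-.17,.24],-1.5)
E
```

```text
t: 1.4
eef_pos: [0.4519, 0.0269, 0.2367]
ee_rot: [-2.122, 1.569, 0.994]
force: [1.7, 2.2, 0.3]
width: 0.0877
t 1.4 pos [0.4519 0.0269 0.2367] toolx [ 0.0012  0.0018 -1.    ] jaw az 178.53735666391793 F [1.6748 2.1573 0.3235] w 0.08767245167686671 q [ 0.496  -0.0255 -0.4366 -0.0011 -1.1577 -0.5211]
shift [-0.0036  0.1952 -0.0691] rv [ 0.001 -0.001  0.002] rows 4.0 1.0 q [ 0.496  -0.0255 -0.4366 -0.0011 -1.1577 -0.5211]
```

```bash
python3 -m crank '[[-0.004,0.195,-0.069,0,0,0,1],[-0.004,0.195,-0.069,0,0,0,1],[-0.004,0.195,-0.069,0,0,0,1],[-0.004,0.195,-0.069,0,0,0,1],[-0.004,0.195,-0.069,0,0,0,1]]'
python3 - <<'E'
from h import *
st(); save('wrist','w1',scale=1.5); 
E
```

```text
t: 2.02
eef_pos: [0.5155, -0.169, 0.2394]
ee_rot: [-0.915, 1.569, 2.197]
force: [-0.1, 0.5, 0.5]
width: 0.0875
t 2.02 pos [ 0.5155 -0.169   0.2394] toolx [-0.001   0.0014 -1.    ] jaw az 178.35968139889084 F [-0.0913  0.4977  0.4687] w 0.08747834919096659 q [ 0.0436  0.133  -0.2597 -0.0016 -1.1791 -0.0716]
```

View pics/w1.png

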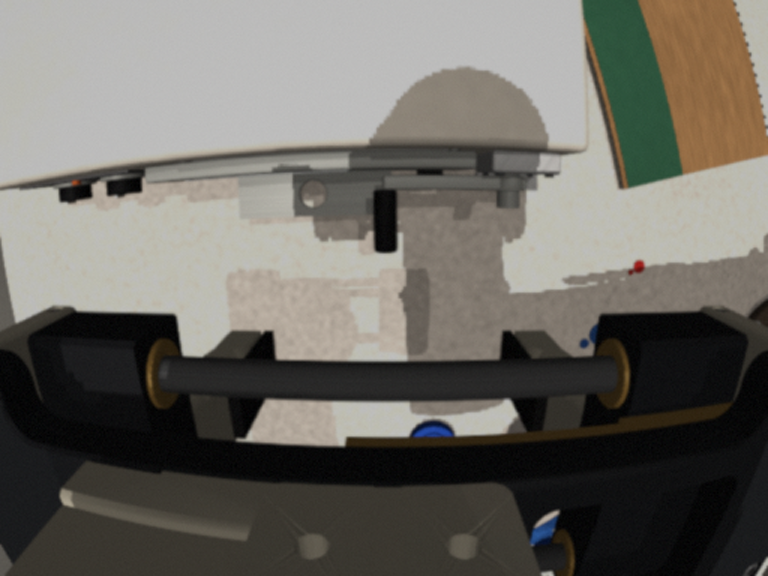

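```bash
python3 - <<'E'
from h import *
f=ld('w1')
for n,u,v,z in [('grip top back',385,190,.1),('grip front end',385,251,.095),('hole',314,194,.058),('lip L',239,197,.058),('lip front L',243,215,.058),('lip front near hole',320,217,.058),('pivot boss front end',509,207,.095),('roof corner',585,150,.145),('roof front mid',385,148,.145),('roof front l',180,158,.145)]:
    print(n,w(f,u/1.5,v/1.5,z,True))
E
```

```text
grip top back [ 0.5157 -0.2269  0.1   ]
grip front end [ 0.517 -0.185  0.095]
hole [ 0.5701 -0.2247  0.058 ]
lip L [ 0.6304 -0.2262  0.058 ]
lip front L [ 0.6281 -0.2117  0.058 ]
lip front near hole [ 0.5663 -0.2068  0.058 ]
pivot boss front end [ 0.4304 -0.2142  0.095 ]
roof corner [ 0.3958 -0.2531  0.145 ]
roof front mid [ 0.5148 -0.252   0.145 ]
roof front l [ 0.6378 -0.2555  0.145 ]
```

```bash
python3 - <<'E'
from h import *
goal([.5163,-.202,.080],-1.2)
E
```

```text
shift [ 0.1595  0.0342 -0.0021] rv [-0.006  0.001  0.002] rows 3.0 1.0 q [ 0.0454  0.1319 -0.2605 -0.0017 -1.1791 -0.0721]
```

```bash
python3 -m crank '[[0.04,0.034,-0.002,0,0,0,0.5],[0.08,0.034,-0.002,0,0,0,0.5],[0.12,0.034,-0.002,0,0,0,0.5],[0.145,0.034,-0.002,0,0,0,0.5],[0.159,0.034,-0.002,0,0,0,0.5],[0.159,0.034,-0.002,0,0,0,0.5],[0.159,0.034,-0.002,0,0,0,0],[0.159,0.034,-0.002,0,0,0,0],[0.159,0.034,-0.002,0,0,0,0],[0.159,0.034,-0.002,0,0,0,0]]' 8
python3 - <<'E'
from h import *
st(); save('wrist','w2',scale=1.5); 
E
```

```text
t: 3.32
eef_pos: [0.5161, -0.2018, 0.0811]
ee_rot: [-1.153, 1.569, 1.962]
force: [-1.5, 0.9, 0.6]
width: 0.0159
t 3.33 pos [ 0.5161 -0.2018  0.0811] toolx [-0.0006  0.0014 -1.    ] jaw az 178.48934849153426 F [-1.4748  0.9082  0.62  ] w 0.015923815089244425 q [-0.0204  0.3025 -0.4406 -0.0019 -0.8283 -0.0047]
```

View pics/w2.png

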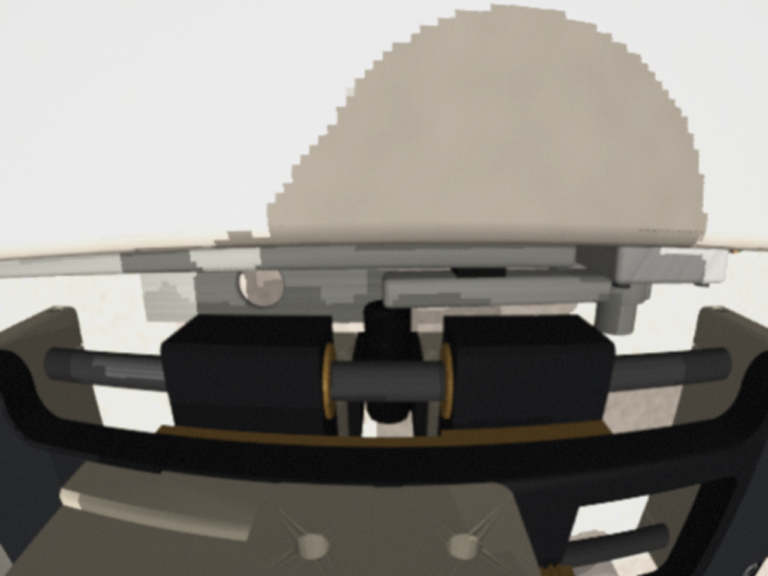

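```bash
python3 -m crank '[[-0.017,0,0.0017,0,0,0,0],[-0.033,0,0.0067,0,0,0,0],[-0.048,0,0.015,0,0,0,0],[-0.061,-0.0005,0.026,0,0,0,0],[-0.0715,-0.001,0.039,0,0,0,0],[-0.079,-0.001,0.054,0,0,0,0],[-0.084,-0.0015,0.0705,0,0,0,0],[-0.085,-0.002,0.0875,0,0,0,0],[-0.0845,-0.002,0.095,0,0,0,0],[-0.0845,-0.002,0.095,0,0,0,0]]'
python3 - <<'E'
from h import *
st(); save('wrist','w3',scale=1.5); save('top','t3',scale=1.5)
E
```

```text
t: 4.62
eef_pos: [0.4217, -0.1979, 0.1673]
ee_rot: [-3.109, 1.568, 0.007]
force: [-2.8, -1.8, 10.2]
width: 0.0155
t 4.62 pos [ 0.4217 -0.1979  0.1673] toolx [ 0.0025  0.     -1.    ] jaw az 178.54616742070635 F [-2.8023 -1.8412 10.2147] w 0.015525207194379618 q [-0.0145  0.0594 -0.5203 -0.0001 -0.9886 -0.0108]
```

View pics/w3.png

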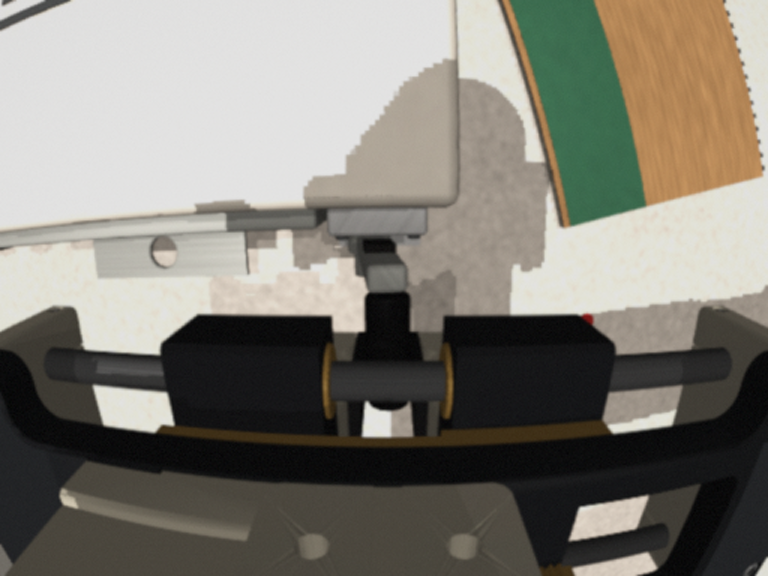

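```bash
python3 -m crank '[[0,0,0,0,0,0,0.5],[0,0,0,0,0,0,0.5],[0,0,0,0,0,0,0.5],[-0.06,0,0,0,0,0,0.5],[-0.11,0,0,0,0,0,0.5],[-0.11,0,0,0,0,0,0.5]]'
python3 - <<'E'
from h import *
st(); goal([.656,.205,.20],8)
E
```

```text
t: 5.48
eef_pos: [0.4238, -0.1979, 0.2795]
ee_rot: [-3.091, 1.564, 0.025]
force: [1.0, 0.1, -1.1]
width: 0.0434
t 5.47 pos [ 0.4238 -0.1979  0.2795] toolx [ 0.0073  0.0002 -1.    ] jaw az 178.53558299990883 F [ 0.998   0.1486 -1.0554] w 0.0433861412212093 q [-0.0145 -0.0286 -0.3413 -0.0003 -1.2508 -0.0109]
shift [ 0.0812 -0.4086 -0.2212] rv [-0.165 -0.007 -0.   ] rows 8.0 1.0 q [-0.0145 -0.0286 -0.3413 -0.0003 -1.2508 -0.0109]
```

```bash
python3 -m crank '[[0,-0.1,-0.05,0,0,0,0.5],[0.08,-0.409,-0.221,-0.165,-0.007,0,0.6],[0.08,-0.409,-0.221,-0.165,-0.007,0,0.6],[0.08,-0.409,-0.221,-0.165,-0.007,0,0.6],[0.08,-0.409,-0.221,-0.165,-0.007,0,0.6],[0.08,-0.409,-0.221,-0.165,-0.007,0,0.6],[0.08,-0.409,-0.221,-0.165,-0.007,0,0.6],[0.08,-0.409,-0.221,-0.165,-0.007,0,0.6],[0.08,-0.409,-0.221,-0.165,-0.007,0,0.6],[0.08,-0.409,-0.221,-0.165,-0.007,0,0.6]]'
python3 - <<'E'
from h import *
st(); save('wrist','w4',scale=1.5);save('top','t4',scale=1.5);crop('t4','t4c',340,100,400,240,5)
E
```

```text
t: 6.72
eef_pos: [0.6527, 0.2053, 0.195]
ee_rot: [-0.129, 1.562, -3.132]
force: [-0.1, -0.6, 0.6]
width: 0.0527
t 6.72 pos [0.6527 0.2053 0.195 ] toolx [-0.0085 -0.0001 -1.    ] jaw az -172.02954568274987 F [-0.1202 -0.5603  0.6347] w 0.052721198842485086 q [ 0.5861  0.3977 -0.     -0.005  -1.1802 -0.4451]
```

View pics/w4.png

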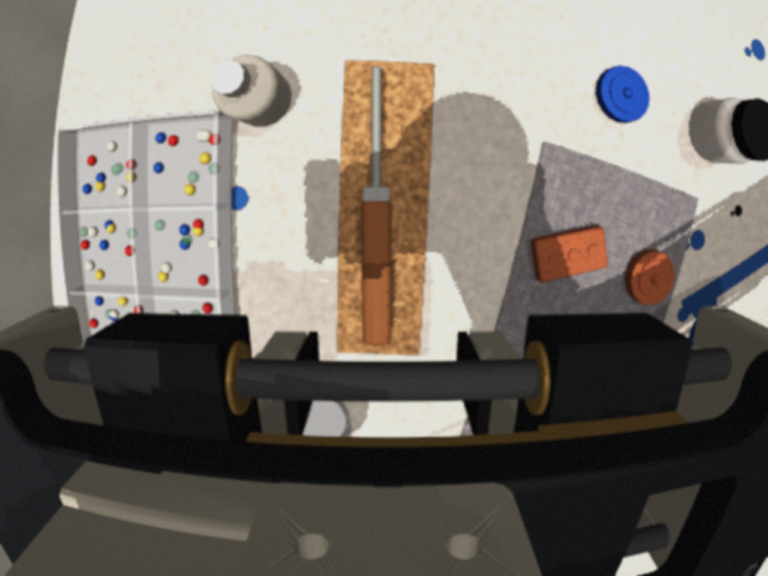

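View pics/t4c.png

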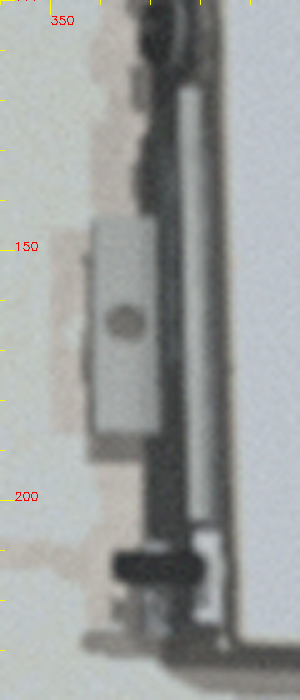

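```bash
python3 - <<'E'
from h import *
f=ld('w4')
for n,u,v,z in [('back',376,344,.038),('back L',363,344,.038),('back R',390,344,.038),('front',376.5,202,.038),('frontL',363,202,.038),('frontR',391,202,.038),('rod@collar',376.5,187,.0335),('rod tip',376.5,68,.0335),('cork tl',345,60,.004),('cork tr',434,64,.004),('cork br',419,353,.004),('cork bl',338,351,.004)]:
    print(n,w(f,u/1.5,v/1.5,z,True))
t=ld('t4')
for n,u,v,z in [('lip fl',358,144,.058),('lip fr',359,186.5,.058),('panel l',375.5,117,.11),('panel r',378,204,.11),('hole',365.2,164.5,.057)]: print(n,w(t,u,v,z))
goal([.66,.205,.01],6)
E
```

```text
back [0.6525 0.2628 0.038 ]
back L [0.6622 0.2642 0.038 ]
back R [0.642  0.2614 0.038 ]
front [0.6663 0.1577 0.038 ]
frontL [0.6757 0.1589 0.038 ]
frontR [0.6562 0.1562 0.038 ]
rod@collar [0.6678 0.1473 0.0335]
rod tip [0.6798 0.0614 0.0335]
cork tl [0.7065 0.0506 0.004 ]
cork tr [0.6377 0.044  0.004 ]
cork br [0.6141 0.2795 0.004 ]
cork bl [0.6822 0.2871 0.004 ]
lip fl [ 0.6275 -0.2085  0.058 ]
lip fr [ 0.51   -0.2078  0.058 ]
panel l [ 0.6855 -0.2433  0.11  ]
panel r [ 0.4554 -0.2412  0.11  ]
hole [ 0.5708 -0.2264  0.057 ]
shift [ 0.1862  0.0011 -0.0082] rv [0.034 0.007 0.002] rows 3.0 1.0 q [ 0.5854  0.3959  0.0002 -0.0049 -1.1802 -0.4452]
```

```bash
python3 - <<'E'
from h import *
st();goal([.6602,.2065,.010],7.7)
E
```

```text
t 6.83 pos [0.653  0.2048 0.1963] toolx [-0.0068  0.0009 -1.    ] jaw az -172.0732572689212 F [-0.8132  0.8607  0.2418] w 0.05235384811883458 q [ 0.5854  0.3959  0.0002 -0.0049 -1.1802 -0.4452]
shift [ 0.1862 -0.0003 -0.0086] rv [0.004 0.007 0.002] rows 3.0 1.0 q [ 0.5854  0.3959  0.0002 -0.0049 -1.1802 -0.4452]
```

```bash
python3 -m crank '[[0.05,0,-0.009,0.004,0.007,0.002,0.6],[0.1,0,-0.009,0.004,0.007,0.002,0.6],[0.14,0,-0.009,0.004,0.007,0.002,0.6],[0.17,0,-0.009,0.004,0.007,0.002,0.6],[0.186,0,-0.009,0.004,0.007,0.002,0.6],[0.186,0,-0.009,0.004,0.007,0.002,0.6],[0.186,0,-0.009,0.004,0.007,0.002,0.6]]'
python3 - <<'E'
from h import *
st();goal([.6602,.2065,.010],7.7); save('wrist','w5',scale=1.5)
E
```

```text
t: 7.7
eef_pos: [0.662, 0.2074, 0.0118]
ee_rot: [-2.951, 1.568, 0.325]
force: [-0.7, 0.4, 0.9]
width: 0.0527
t 7.7 pos [0.662  0.2074 0.0118] toolx [ 0.0027  0.0009 -1.    ] jaw az -172.25912681211224 F [-0.6889  0.4191  0.9138] w 0.05274257614330686 q [ 0.5841  0.5716 -0.1757  0.001  -0.8207 -0.4497]
shift [0.0017 0.0007 0.002 ] rv [ 0.001 -0.003  0.001] rows 1.0 1.0 q [ 0.5841  0.5716 -0.1757  0.001  -0.8207 -0.4497]
```

View pics/w5.png

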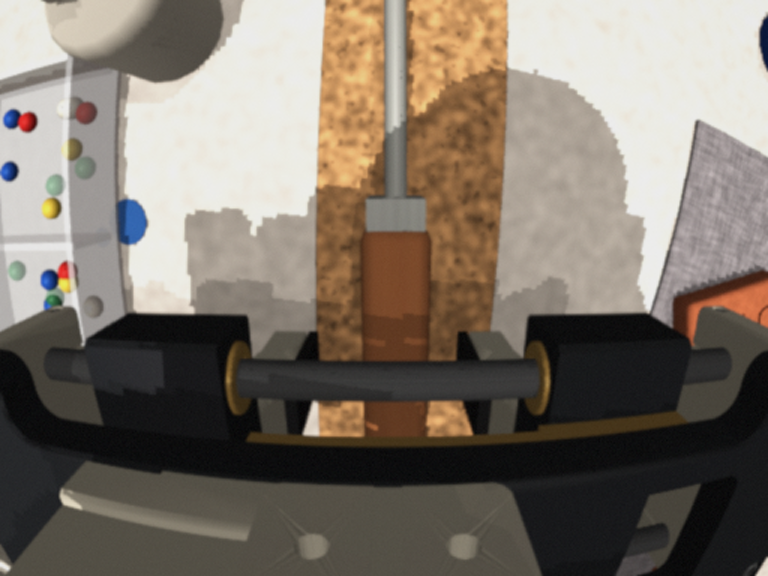

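```bash
python3 -m crank '[[0.001,0,0.002,0,0,0,0.6],[0.001,0,0.002,0,0,0,0],[0.001,0,0.002,0,0,0,0],[0.001,0,0.002,0,0,0,0],[0.001,0,0.002,0,0,0,0],[0.001,0,0.002,0,0,0,0],[-0.06,0,0.002,0,0,0,0],[-0.12,0,0.002,0,0,0,0],[-0.12,0,0.002,0,0,0,0]]' 30
python3 - <<'E'
from h import *
st(); save('wrist','w6',scale=1.5); save('side','s6',scale=1.5)
E
```

```text
t: 8.88
eef_pos: [0.6621, 0.2083, 0.1363]
ee_rot: [-2.853, 1.56, 0.424]
force: [-0.0, -0.2, -2.0]
width: 0.0218
t 8.88 pos [0.6621 0.2083 0.1363] toolx [ 0.0095  0.0043 -0.9999] jaw az -172.22408744258897 F [-0.0474 -0.2322 -2.0195] w 0.021771830887118815 q [ 0.5857  0.4452 -0.0685  0.0019 -1.0468 -0.451 ]
```

View pics/w6.png

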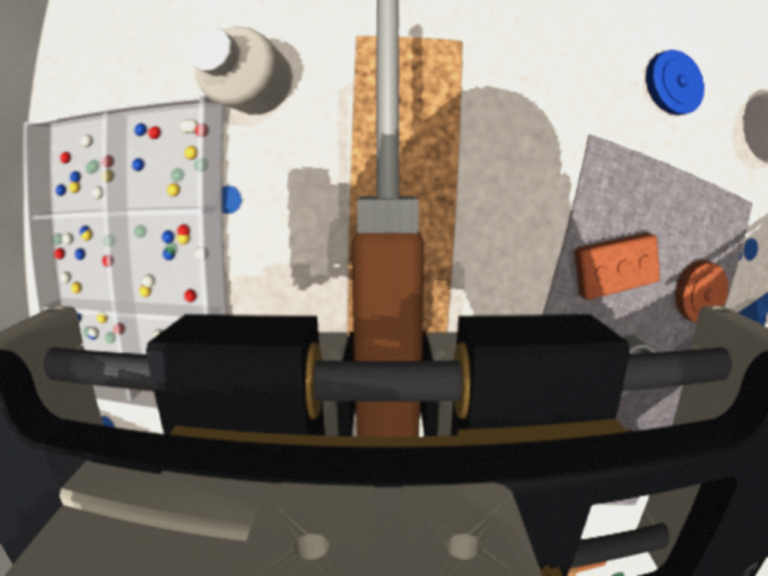

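View pics/s6.png

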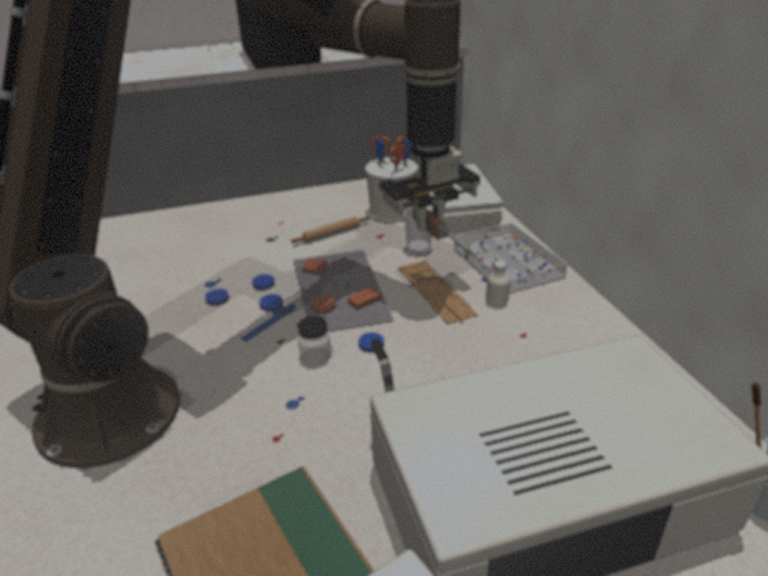

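```bash
python3 - <<'E'
from h import *
goal([.572,-.0767,.120],-.6)
E
```

```text
shift [0.0101 0.2695 0.1242] rv [ 0.145 -0.001  0.001] rows 5.0 1.0 q [ 0.5857  0.4497 -0.0743 -0.0002 -1.0452 -0.4509]
```

```bash
python3 -m crank '[[0.01,0.05,0.023,0.03,0,0,0],[0.01,0.1,0.046,0.06,0,0,0],[0.01,0.15,0.069,0.09,0,0,0],[0.01,0.2,0.092,0.12,0,0,0],[0.01,0.24,0.11,0.145,0,0,0],[0.01,0.269,0.124,0.145,0,0,0],[0.01,0.269,0.124,0.145,0,0,0],[0.01,0.269,0.124,0.145,0,0,0]]'
python3 - <<'E'
from h import *
st(); goal([.572,-.0767,.120],-.6); save('wrist','w7',scale=1.5); save('top','t7');crop('t7','t7c',280,110,410,240,6)
E
```

```text
t: 9.98
eef_pos: [0.5718, -0.0763, 0.1188]
ee_rot: [0.226, 1.569, -2.926]
force: [-0.3, 0.6, -0.8]
width: 0.0219
t 9.97 pos [ 0.5718 -0.0763  0.1188] toolx [-0.0015 -0.0003 -1.    ] jaw az 179.39754544361935 F [-0.2503  0.6267 -0.7582] w 0.021893619312322418 q [ 0.2062  0.2927 -0.3502  0.     -0.9294 -0.2167]
shift [-0.0012  0.0004 -0.0002] rv [-0.     0.001 -0.   ] rows 1.0 1.0 q [ 0.2062  0.2927 -0.3502  0.     -0.9294 -0.2167]
```

View pics/w7.png

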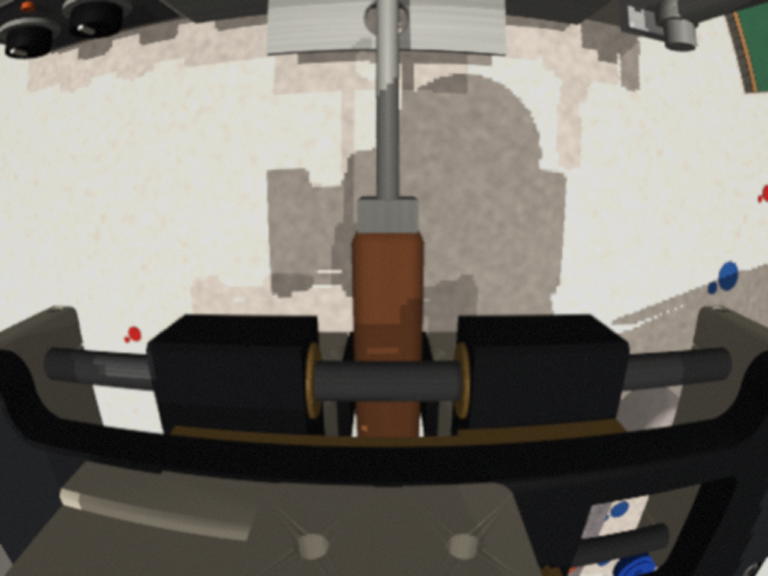

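View pics/t7c.png

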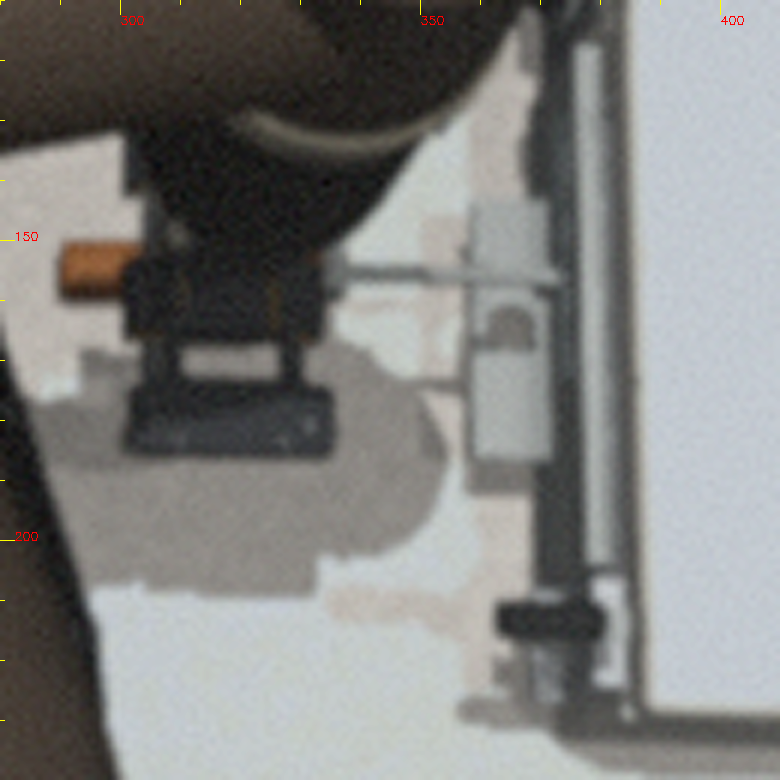

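```bash
python3 - <<'E'
from h import *
t=ld('t7')
print('rod end',w(t,373.5,156.2,.138),'rod near',w(t,340,155,.138),'hole',w(t,365.2,164.4,.057))
f=ld('w7'); print('hole', [w(f,u/1.5,v/1.5,.058,True) for u,v in((366,18),(409,18),(387,36))])
print('rod img', proj(f,[.5705,-.2,.138],True)*1.5, w(f,388/1.5,1,.138,True), w(f,388/1.5,190/1.5,.138,True))
E
```

```text
rod end [ 0.5715 -0.2263  0.138 ] rod near [ 0.5732 -0.1428  0.138 ] hole [ 0.5711 -0.2264  0.057 ]
hole [array([ 0.5813, -0.2248,  0.058 ]), array([ 0.5601, -0.2246,  0.058 ]), array([ 0.5711, -0.2147,  0.058 ])]
rod img [389.4139   3.4677] [ 0.5709 -0.2007  0.138 ] [ 0.5716 -0.1392  0.138 ]
```

```bash
python3 -m crank '[[0.02,0.003,0,0,0,0,0],[0.035,0.003,0,0,0,0,0],[0.045,0.003,0,0,0,0,0],[0.055,0.003,0,0,0,0,0],[0.065,0.003,0,0,0,0,0],[0.072,0.003,0,0,0,0,0],[0.072,0.003,0,0,0,0,0]]'
python3 - <<'E'
from h import *
st(); save('wrist','w8',scale=1.5); save('top','t8');crop('t8','t8c',280,110,410,240,6)
E
```

```text
t: 10.95
eef_pos: [0.572, -0.0795, 0.0475]
ee_rot: [0.508, 1.57, -2.644]
force: [-0.4, -0.4, -0.9]
width: 0.0217
t 10.95 pos [ 0.572  -0.0795  0.0475] toolx [-0.0005 -0.0003 -1.    ] jaw az 179.4190768768258 F [-0.411  -0.3943 -0.8743] w 0.021697256756835058 q [ 0.2006  0.3777 -0.4222  0.0002 -0.7715 -0.2109]
```

View pics/t8c.png

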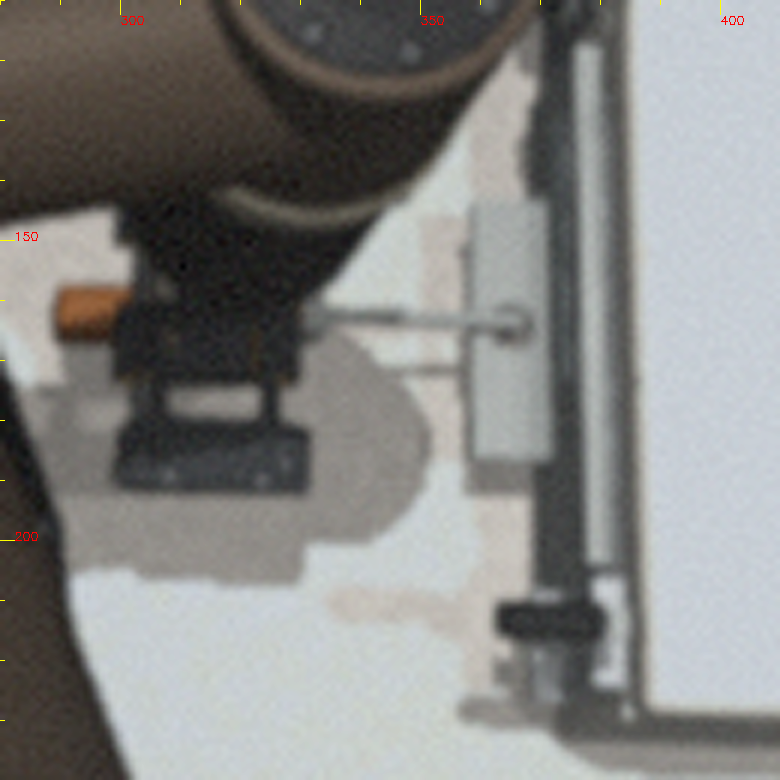

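View pics/w8.png

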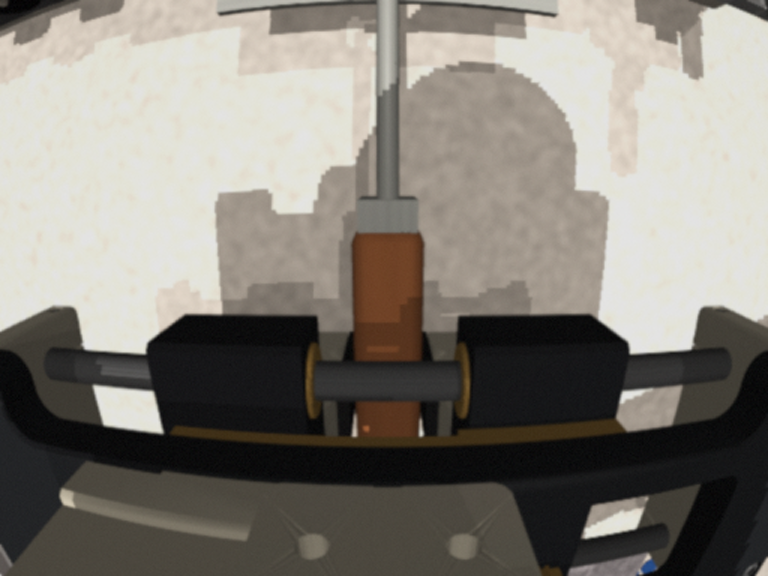

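```bash
python3 -m crank '[[0,-0.012,0,0,0,0,0],[0,-0.03,0,0,0,0,0],[0,-0.05,0,0,0,0,0],[0,-0.07,0,0,0,0,0],[0,-0.09,0,0,0,0,0],[0,-0.11,0,0,0,0,0],[0,-0.13,0,0,0,0,0],[0,-0.15,0,0,0,0,0],[0,-0.168,0,0,0,0,0],[0,-0.178,0,0,0,0,0]]'
python3 -m crank '[[0,-0.003,0,0,0,0,0],[0,-0.006,0,0,0,0,0],[0,-0.008,0,0,0,0,0],[0,-0.008,0,0,0,0,0]]'
python3 - <<'E'
from h import *
st(); save('top','t9');crop('t9','t9c',260,110,410,240,5)
E
```

```text
t: 12.3
eef_pos: [0.574, 0.0999, 0.0479]
ee_rot: [2.977, 1.571, -0.174]
force: [1.8, -3.4, -0.6]
width: 0.0219
t: 12.8
eef_pos: [0.5743, 0.1065, 0.048]
ee_rot: [-2.95, 1.57, 0.181]
force: [1.3, -1.8, -1.1]
width: 0.0219
t 12.8 pos [0.5743 0.1065 0.048 ] toolx [ 0.0006  0.0001 -1.    ] jaw az 179.40001833547794 F [ 1.2878 -1.8181 -1.0804] w 0.021862229253422585 q [ 0.5181  0.3853 -0.4077  0.0003 -0.7773 -0.5288]
```

View pics/t9c.png

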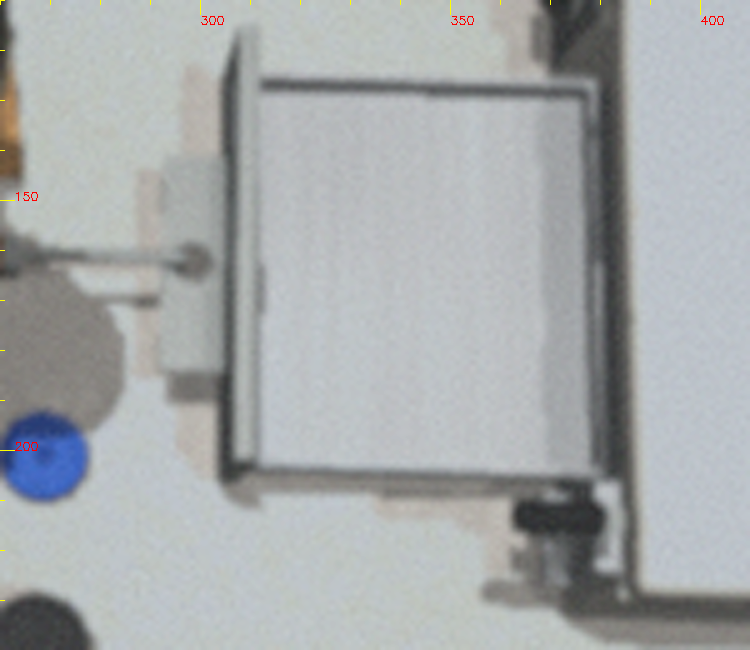

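```bash
python3 -m crank '[[0,-0.002,0,0,0,0,0],[0,-0.004,0,0,0,0,0],[0,-0.006,0,0,0,0,0],[0,-0.006,0,0,0,0,0]]'
python3 - <<'E'
from h import *
st(); f=ld('t9')
print('panel',w(f,308,115,.11),w(f,306.8,202,.11),'hole',w(f,297.5,163,.057))
E
```

```text
t: 13.35
eef_pos: [0.573, 0.1091, 0.0474]
ee_rot: [1.02, 1.565, -2.132]
force: [3.8, -17.2, -2.8]
width: 0.0218
t 13.35 pos [0.573  0.1091 0.0474] toolx [-0.0032 -0.005  -1.    ] jaw az 179.44229371538412 F [  3.7818 -17.1988  -2.7969] w 0.02183588136675004 q [ 0.5252  0.3874 -0.4076  0.0039 -0.781  -0.5377]
panel [ 0.6881 -0.0671  0.11  ] [ 0.4573 -0.0626  0.11  ] hole [ 0.5718 -0.0447  0.057 ]
```

```bash
python3 -m crank '[[0,0.005,0,0,0,0,0],[0,0.01,0,0,0,0,0],[0,0.01,0,0,0,0,0],[-0.02,0.01,0,0,0,0,0],[-0.05,0.01,0,0,0,0,0],[-0.09,0.01,0,0,0,0,0],[-0.09,0.01,0,0,0,0,0]]'
python3 - <<'E'
from h import *
st(); goal([.661,.2075,.06],7.7)
save('top','t10');crop('t10','t10c',260,110,410,240,5)
E
```

```text
t: 14.22
eef_pos: [0.5763, 0.104, 0.1416]
ee_rot: [-2.749, 1.564, 0.383]
force: [0.6, 0.5, -1.8]
width: 0.0218
t 14.22 pos [0.5763 0.104  0.1416] toolx [ 0.0067  0.0027 -1.    ] jaw az 179.47659144988734 F [ 0.6362  0.4888 -1.8057] w 0.02181710655836347 q [ 0.5128  0.2779 -0.3119  0.0011 -0.9739 -0.5226]
shift [ 0.0825 -0.1041 -0.0832] rv [-0.144 -0.007  0.002] rows 3.0 1.0 q [ 0.5128  0.2779 -0.3119  0.0011 -0.9739 -0.5226]
```

View pics/t10c.png

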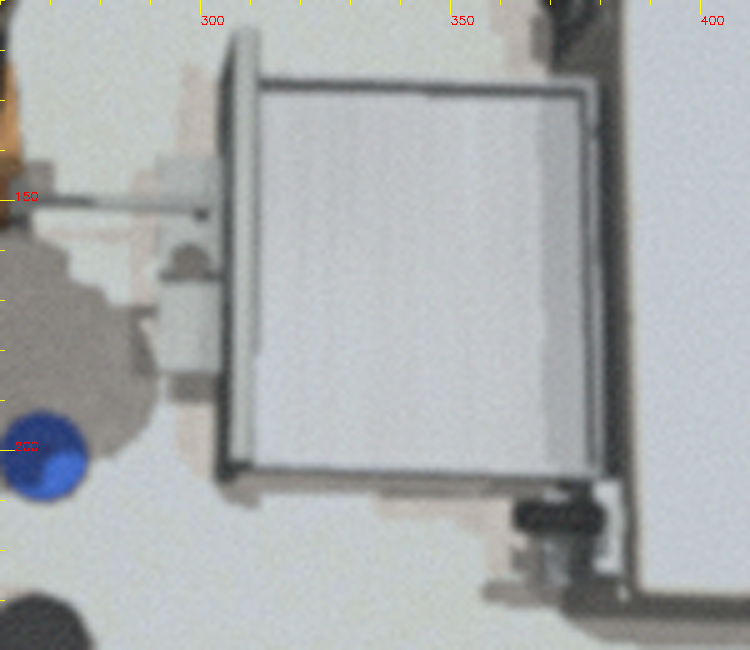

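```bash
python3 -m crank '[[0,-0.04,-0.03,-0.05,-0.003,0,0],[0,-0.08,-0.06,-0.1,-0.005,0,0],[0.04,-0.104,-0.083,-0.144,-0.007,0.002,0],[0.082,-0.104,-0.083,-0.144,-0.007,0.002,0],[0.082,-0.104,-0.083,-0.144,-0.007,0.002,0],[0.082,-0.104,-0.083,-0.144,-0.007,0.002,0]]'
python3 - <<'E'
from h import *
st(); goal([.661,.2075,.011],7.7)
save('wrist','w11',scale=1.5)
E
```

```text
t: 15.02
eef_pos: [0.6586, 0.2058, 0.0569]
ee_rot: [0.317, 1.564, -2.69]
force: [-0.2, 0.4, -0.5]
width: 0.0217
t 15.03 pos [0.6586 0.2058 0.0569] toolx [-0.0059 -0.0028 -1.    ] jaw az -172.3042909190949 F [-0.1987  0.3651 -0.5013] w 0.02169653725683467 q [ 0.584   0.5221 -0.1406 -0.0011 -0.9146 -0.449 ]
shift [ 0.0458 -0.0015 -0.0029] rv [-0.     0.006 -0.002] rows 1.0 1.0 q [ 0.584   0.5221 -0.1406 -0.0011 -0.9146 -0.449 ]
```

View pics/w11.png

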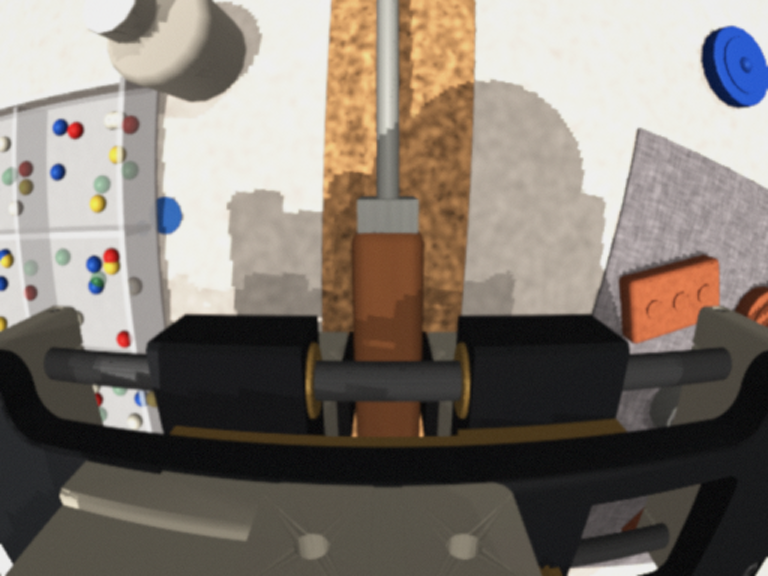

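```bash
python3 -m crank '[[0.02,-0.001,-0.003,0,0.004,0,0],[0.035,-0.001,-0.003,0,0.004,0,0],[0.042,-0.001,-0.003,0,0.004,0,0],[0.045,-0.001,-0.003,0,0.004,0,0],[0.045,-0.001,-0.003,0,0.004,0,0]]'
python3 - <<'E'
from h import *
st(); goal([.661,.2075,.011],7.7)
E
```

```text
t: 15.7
eef_pos: [0.661, 0.2071, 0.0113]
ee_rot: [0.61, 1.568, -2.397]
force: [-0.8, 0.3, -0.5]
width: 0.0219
t 15.7 pos [0.661  0.2071 0.0113] toolx [-0.0021 -0.0019 -1.    ] jaw az -172.3193567279981 F [-0.7912  0.3101 -0.4747] w 0.021870788390059237 q [ 0.5845  0.5733 -0.1736  0.0006 -0.8267 -0.4508]
shift [ 0.0003 -0.0004 -0.0001] rv [-0.     0.002 -0.002] rows 1.0 1.0 q [ 0.5845  0.5733 -0.1736  0.0006 -0.8267 -0.4508]
```

```bash
python3 -m crank '[[0.001,0,0,0,0,0,0],[0.0015,0,0,0,0,0,0],[0.0015,0,0,0,0,0,0.6],[0.0015,0,0,0,0,0,0.6],[0.0015,0,0,0,0,0,0.6],[0.0015,0,0,0,0,0,0.6],[-0.04,0,0,0,0,0,0.6],[-0.09,0,0,0,0,0,0.6],[-0.15,0,0,0,0,0,0.6],[-0.15,0,0,0,0,0,0.6]]'
python3 - <<'E'
from h import *
st(); goal([.661,.2075,.011],7.7)
save('wrist','w12',scale=1.5);save('top','t12',scale=1.5)
E
```

```text
t: 16.95
eef_pos: [0.6642, 0.2087, 0.1677]
ee_rot: [-2.949, 1.563, 0.328]
force: [0.1, 0.0, 0.0]
width: 0.0527
t 16.95 pos [0.6642 0.2087 0.1677] toolx [ 0.0072  0.0025 -1.    ] jaw az -172.27885027475685 F [0.0724 0.0116 0.0456] w 0.052743415160552344 q [ 0.5846  0.4258 -0.0235  0.0022 -1.1141 -0.4508]
shift [0.1566 0.001  0.0045] rv [ 0.    -0.007  0.001] rows 3.0 1.0 q [ 0.5846  0.4258 -0.0235  0.0022 -1.1141 -0.4508]
```

View pics/w12.png

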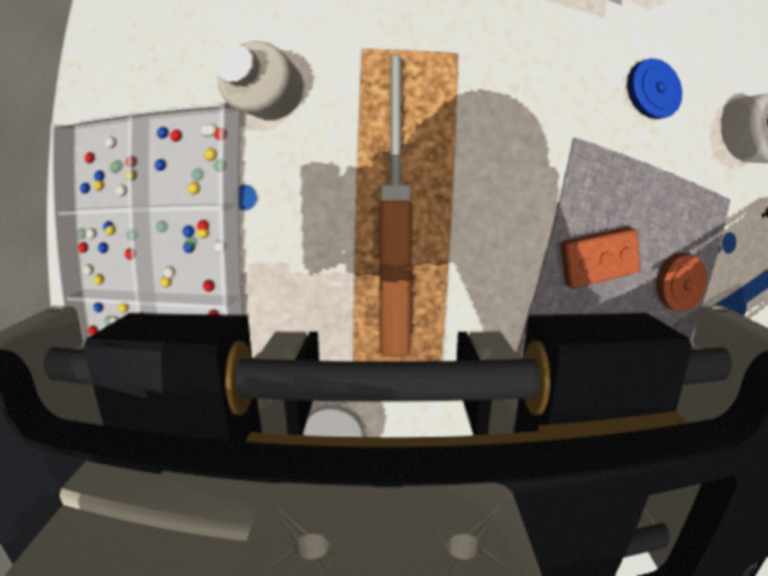

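View pics/t12.png

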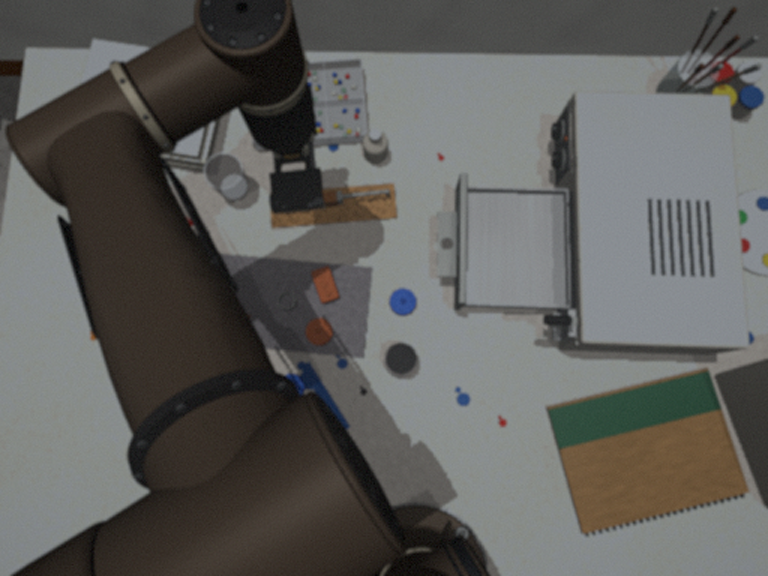

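```bash
python3 - <<'E'
from h import *
crop('w12','w12c',350,140,490,210,5); crop('t12','t12c',160,160,260,240,7)
E
```

```text
(no output)
```

View pics/w12c.png

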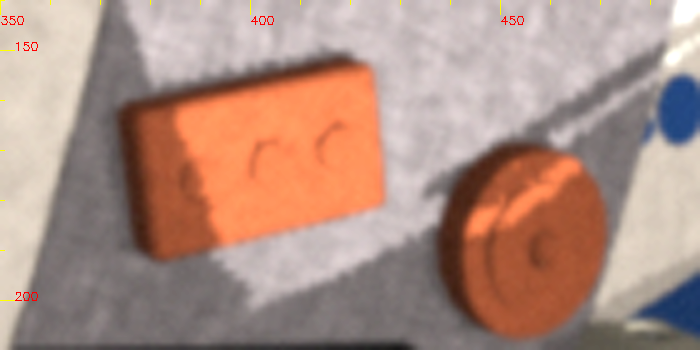

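View pics/t12c.png

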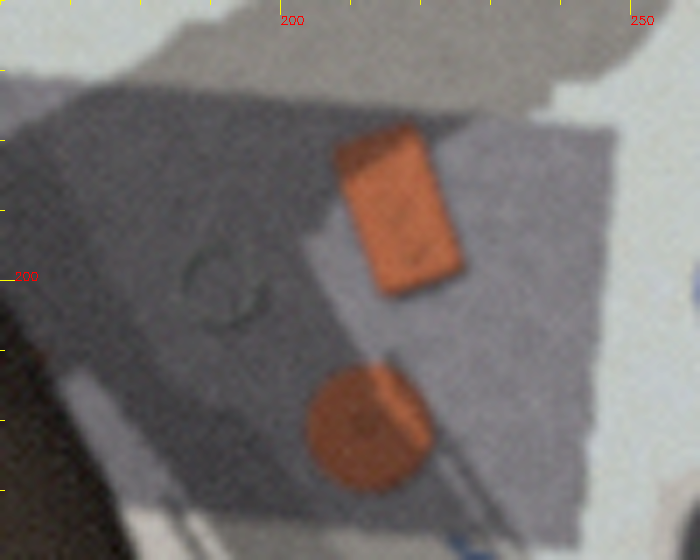

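```bash
python3 - <<'E'
from h import *
f=ld('w12');t=ld('t12')
for p in [(376.5,161),(422.5,153),(425.5,181),(381.5,191)]: print('ob',w(f,*p,.019,True))
for p in [(207.3,182),(218.5,177.7),(226,198.3),(215.2,202)]: print('obT',w(t,*p,.019))
print('round',w(f,456,189.5,.017,True),w(t,212.6,221,.017))
E
```

```text
ob [0.5409 0.1676 0.019 ]
ob [0.484  0.1485 0.019 ]
ob [0.4715 0.1798 0.019 ]
ob [0.5271 0.1998 0.019 ]
obT [0.5233 0.2007 0.019 ]
obT [0.536  0.1702 0.019 ]
obT [0.4785 0.1476 0.019 ]
obT [0.4678 0.1769 0.019 ]
round [0.4195 0.1833 0.017 ] [0.4157 0.1823 0.017 ]
```

```bash
python3 - <<'E'
from h import *
goal([.5035,.174,.10],110.3)
E
```

```text
shift [0.0621 0.0122 0.1608] rv [ 1.35   0.    -0.001] rows 3.0 8.0 q [ 0.5846  0.4302 -0.0292  0.     -1.1125 -0.4507]
```

```bash
python3 -m crank '[[0.062,0.012,0.161,1.35,0,0,0.5],[0.062,0.012,0.161,1.35,0,0,0.5],[0.062,0.012,0.161,1.35,0,0,0.5],[0.062,0.012,0.161,1.35,0,0,0.5],[0.062,0.012,0.161,1.35,0,0,0.5],[0.062,0.012,0.161,1.35,0,0,0.5],[0.062,0.012,0.161,1.35,0,0,0.5],[0.062,0.012,0.161,1.35,0,0,0.5],[0.062,0.012,0.161,1.35,0,0,0.5],[0.062,0.012,0.161,1.35,0,0,0.5]]'
python3 - <<'E'
from h import *
st();goal([.5035,.174,.007],110.3);save('wrist','w13',scale=1.5)
E
```

```text
t: 18.3
eef_pos: [0.5026, 0.1735, 0.0987]
ee_rot: [1.895, 1.566, -2.461]
force: [-0.3, 0.0, -0.2]
width: 0.0435
t 18.3 pos [0.5026 0.1735 0.0987] toolx [-0.0035 -0.0029 -1.    ] jaw az 110.3800207224843 F [-0.3371  0.0205 -0.2204] w 0.0435316011817301 q [ 0.7013  0.2494 -0.4685 -0.0001 -0.8574 -1.9164]
shift [ 0.0917 -0.0014  0.0003] rv [ 0.001 -0.001 -0.004] rows 2.0 1.0 q [ 0.7013  0.2494 -0.4685 -0.0001 -0.8574 -1.9164]
```

View pics/w13.png

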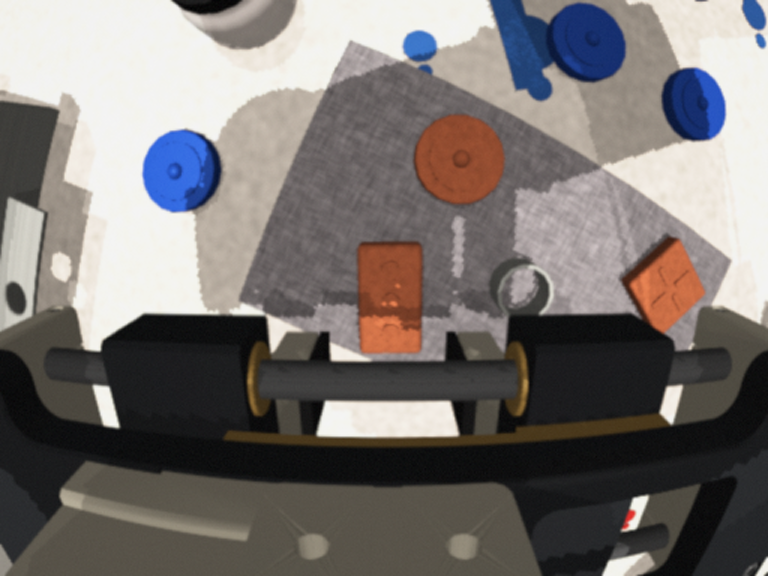

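```bash
python3 - <<'E'
from h import *
f=ld('w13')
c=[w(f,u/1.5,v/1.5,.019,True) for u,v in [(359,243),(421,243),(421,353),(361,353)]]
print(c,np.mean(c,0),'round',w(f,460/1.5,159/1.5,.017,True))
c=[w(f,u/1.5,v/1.5,.017,True) for u,v in [(670,237),(705,285),(663,333),(624,285)]]
print('sq',c,np.mean(c,0)); print('cutter',w(f,521/1.5,287/1.5,.025,True))
print(proj(f,[.5035,.174,.019],True)*1.5)
E
```

```text
[array([0.4792, 0.1479, 0.019 ]), array([0.4675, 0.1792, 0.019 ]), array([0.5267, 0.2025, 0.019 ]), array([0.5387, 0.1702, 0.019 ])] [0.503  0.1749 0.019 ] round [0.4175 0.1827 0.017 ]
sq [array([0.4053, 0.325 , 0.017 ]), array([0.4215, 0.3696, 0.017 ]), array([0.4629, 0.3518, 0.017 ]), array([0.4455, 0.3059, 0.017 ])] [0.4338 0.3381 0.017 ]
cutter [0.4696 0.2393 0.025 ]
[388.6689 300.0869]
```

```bash
python3 -m crank '[[0.04,-0.001,0.001,0,0,-0.004,0.5],[0.07,-0.001,0.001,0,0,-0.004,0.5],[0.085,-0.001,0.001,0,0,-0.004,0.5],[0.0915,-0.001,0.001,0,0,-0.004,0.5],[0.0915,-0.001,0.001,0,0,-0.004,0.5],[0.0915,-0.001,0.001,0,0,-0.004,0],[0.0915,-0.001,0.001,0,0,-0.004,0],[0.0915,-0.001,0.001,0,0,-0.004,0],[0.0915,-0.001,0.001,0,0,-0.004,0]]' 20
python3 -m crank '[[-0.03,0,0,0,0,0,0],[-0.08,0,0,0,0,0,0],[-0.13,0,0,0,0,0,0],[-0.13,0,0,0,0,0,0]]'
python3 - <<'E'
from h import *
st();save('wrist','w14',scale=1.5)
E
```

```text
t: 19.48
eef_pos: [0.504, 0.1754, 0.0089]
ee_rot: [-1.821, 1.568, 0.105]
force: [-1.2, 0.3, 5.5]
width: 0.0357
t: 19.98
eef_pos: [0.5053, 0.1764, 0.1423]
ee_rot: [-1.458, 1.562, 0.469]
force: [-0.2, 0.1, -1.0]
width: 0.0357
t 19.98 pos [0.5053 0.1764 0.1423] toolx [ 0.008  0.004 -1.   ] jaw az 110.35888702047217 F [-0.2354  0.1333 -0.9575] w 0.03574294952896997 q [ 0.704   0.1977 -0.4209  0.0026 -0.9436 -1.9209]
```

View pics/w14.png

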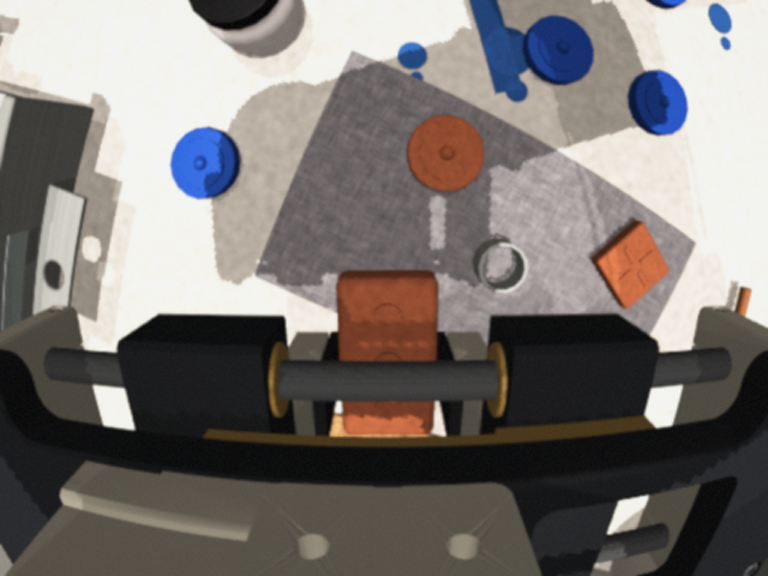

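```bash
python3 - <<'E'
from h import *
goal([.5275,-.1225,.145],179.4)
t=ld('t9')
c=[w(t,*p,.060) for p in [(312,127.5),(375.5,129),(310.5,203.5),(377,204.5)]];print(c,np.mean(c,0))
E
```

```text
shift [-0.0057  0.0814 -0.2878] rv [-1.206 -0.003  0.005] rows 5.0 7.0 q [ 0.7039  0.2    -0.4237  0.0015 -0.9422 -1.9209]
[array([ 0.6716, -0.0841,  0.06  ]), array([ 0.6702, -0.2568,  0.06  ]), array([ 0.4616, -0.0784,  0.06  ]), array([ 0.4621, -0.2531,  0.06  ])] [ 0.5664 -0.1681  0.06  ]
```

```bash
python3 -m crank '[[-0.006,0.081,-0.288,-1.206,-0.003,0.005,0],[-0.006,0.081,-0.288,-1.206,-0.003,0.005,0],[-0.006,0.081,-0.288,-1.206,-0.003,0.005,0],[-0.006,0.081,-0.288,-1.206,-0.003,0.005,0],[-0.006,0.081,-0.288,-1.206,-0.003,0.005,0],[-0.006,0.081,-0.288,-1.206,-0.003,0.005,0],[-0.006,0.081,-0.288,-1.206,-0.003,0.005,0],[-0.006,0.081,-0.288,-1.206,-0.003,0.005,0],[-0.006,0.081,-0.288,-1.206,-0.003,0.005,0]]'
python3 - <<'E'
from h import *
st();goal([.526,-.1225,.0515],179.4);save('wrist','w15',scale=1.5);save('top','t15',scale=1.5)
E
```

```text
t: 21.15
eef_pos: [0.5268, -0.1229, 0.1434]
ee_rot: [0.52, 1.565, -2.635]
force: [0.4, 0.2, -0.9]
width: 0.0356
t 21.15 pos [ 0.5268 -0.1229  0.1434] toolx [-0.0051 -0.0028 -1.    ] jaw az 179.21615189896676 F [ 0.3756  0.1954 -0.9052] w 0.03563446725674971 q [ 0.1347  0.2134 -0.397   0.0026 -0.9658 -0.1499]
shift [ 0.0919 -0.0007  0.0004] rv [-0.003  0.005 -0.003] rows 2.0 1.0 q [ 0.1347  0.2134 -0.397   0.0026 -0.9658 -0.1499]
```

View pics/w15.png

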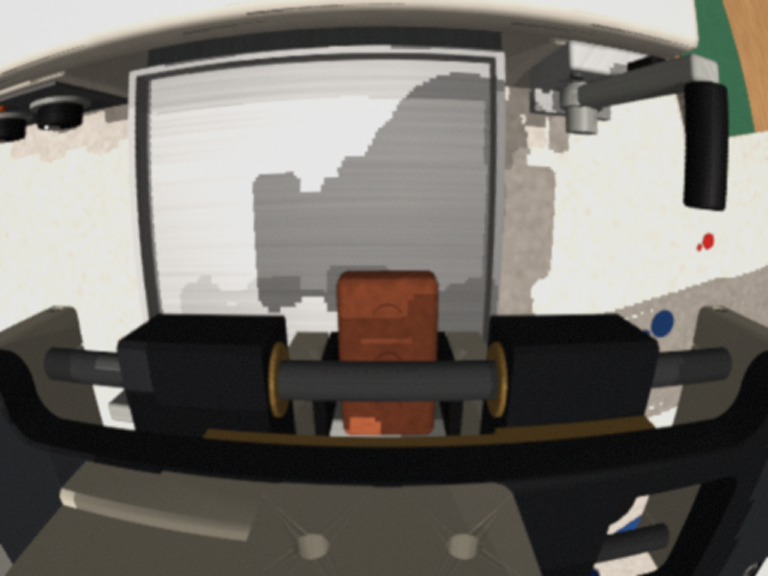

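View pics/t15.png

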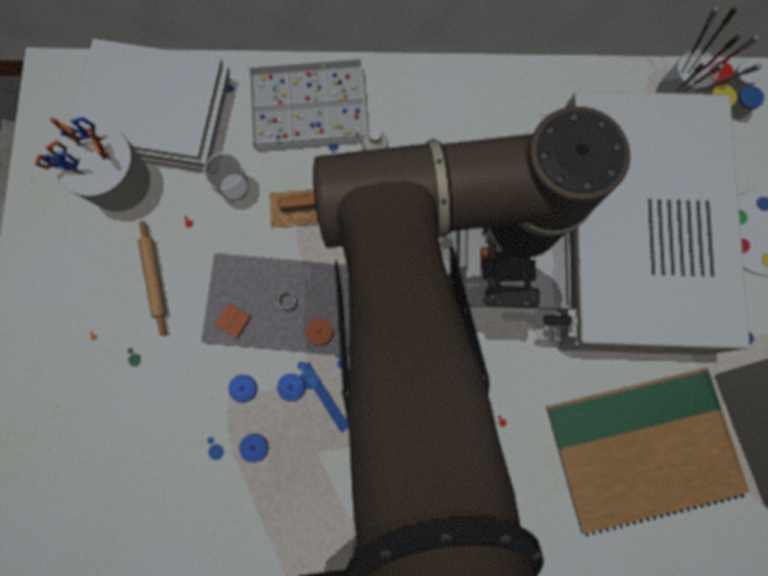

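```bash
python3 - <<'E'
from h import *
f=ld('w15')
for n,u,v,z in [('rear L top',147,78,.06),('rear R top',492,62,.06),('right wall inner top near',493,320,.06),('left wall inner top near',160,318,.06),('wall left inner floor',158,250,.044)]: print(n,w(f,u/1.5,v/1.5,z,True))
E
```

```text
rear L top [ 0.6671 -0.2587  0.06  ]
rear R top [ 0.468  -0.2553  0.06  ]
right wall inner top near [ 0.4658 -0.1087  0.06  ]
left wall inner top near [ 0.6687 -0.1115  0.06  ]
wall left inner floor [ 0.6729 -0.1519  0.044 ]
```

```bash
python3 -m crank '[[0.04,0,0,0,0.005,-0.003,0],[0.07,0,0,0,0.005,-0.003,0],[0.084,0,0,0,0.005,-0.003,0],[0.09,0,0,0,0.005,-0.003,0],[0.092,0,0,0,0.005,-0.003,0],[0.092,0,0,0,0.005,-0.003,0]]'
python3 - <<'E'
from h import *
st()
E
```

```text
t: 22.0
eef_pos: [0.5276, -0.1234, 0.0529]
ee_rot: [-3.074, 1.568, 0.057]
force: [-0.5, 0.9, -0.7]
width: 0.0363
t 22.0 pos [ 0.5276 -0.1234  0.0529] toolx [ 0.0027  0.0002 -1.    ] jaw az 179.42692752676578 F [-0.4835  0.8924 -0.7128] w 0.03625435446321436 q [ 0.1323  0.3202 -0.4997  0.0003 -0.7483 -0.1425]
```

```bash
python3 -m crank '[[0.001,0,0,0,0,0,0],[0.002,0,0,0,0,0,0],[0.002,0,0,0,0,0,0]]'
python3 - <<'E'
from h import *
st()
E
```

```text
t: 22.38
eef_pos: [0.527, -0.1234, 0.0503]
ee_rot: [-3.062, 1.569, 0.07]
force: [-0.1, -0.2, 0.1]
width: 0.0356
t 22.38 pos [ 0.527  -0.1234  0.0503] toolx [ 0.0015  0.0001 -1.    ] jaw az 179.42941112881843 F [-0.1147 -0.1677  0.1109] w 0.03557549723630502 q [ 0.1322  0.3237 -0.5024  0.0001 -0.7432 -0.1423]
```

```bash
python3 -m crank '[[0.001,0,0,0,0,0,0],[0.001,0,0,0,0,0,0],[0.001,0,0,0,0,0,0.5],[0.001,0,0,0,0,0,0.5],[0.001,0,0,0,0,0,0.5],[-0.03,0,0,0,0,0,0.5],[-0.08,0,0,0,0,0,0.5],[-0.13,0,0,0,0,0,0.5],[-0.13,0,0,0,0,0,0.5]]'
python3 - <<'E'
from h import *
st();save('wrist','w16',scale=1.5);save('top','t16'); goal([.4338,.338,.13],0);goal([.417,.1825,.13],90)
E
```

```text
t: 23.5
eef_pos: [0.5294, -0.1235, 0.1845]
ee_rot: [-3.118, 1.561, 0.014]
force: [-0.1, 0.3, -0.5]
width: 0.0438
t 23.5 pos [ 0.5294 -0.1235  0.1845] toolx [ 0.0094  0.0001 -1.    ] jaw az 179.46205284163406 F [-0.1151  0.3311 -0.518 ] w 0.04375409474215182 q [ 0.1322  0.1703 -0.3473  0.0013 -1.0439 -0.1422]
shift [ 0.0504 -0.4603  0.0978] rv [-0.01  -0.002  0.001] rows 8.0 1.0 q [ 0.1322  0.174  -0.3523 -0.0004 -1.0421 -0.1423]
shift [ 0.0503 -0.3046  0.113 ] rv [ 1.561 -0.001  0.002] rows 6.0 9.0 q [ 0.1322  0.174  -0.3523 -0.0004 -1.0421 -0.1423]
```

View pics/w16.png

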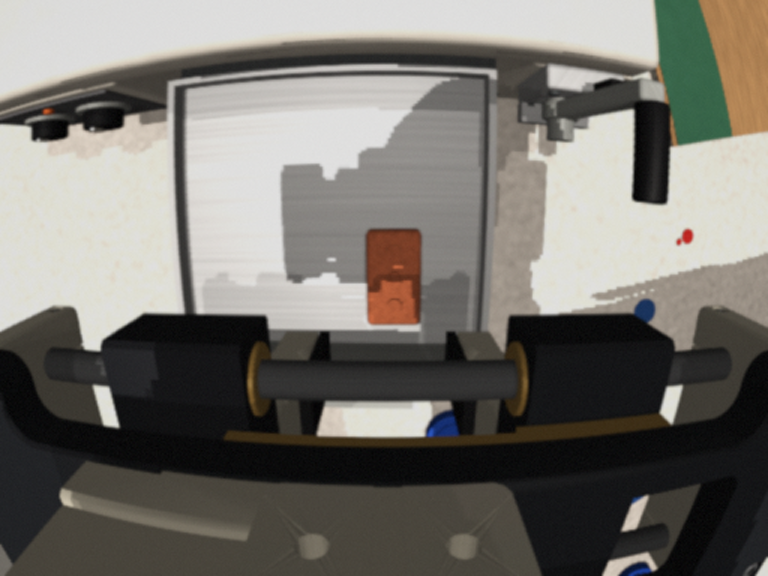

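```bash
python3 - <<'E'
from h import *
goal([.4338,.338,.12],152)
E
```

```text
shift [ 0.0604 -0.4603  0.0978] rv [ 0.478 -0.002  0.001] rows 8.0 3.0 q [ 0.1322  0.174  -0.3523 -0.0004 -1.0421 -0.1423]
```

```bash
python3 -m crank '[[0.06,-0.46,0.098,0.478,-0.002,0,0.75],[0.06,-0.46,0.098,0.478,-0.002,0,0.75],[0.06,-0.46,0.098,0.478,-0.002,0,0.75],[0.06,-0.46,0.098,0.478,-0.002,0,0.75],[0.06,-0.46,0.098,0.478,-0.002,0,0.75],[0.06,-0.46,0.098,0.478,-0.002,0,0.75],[0.06,-0.46,0.098,0.478,-0.002,0,0.75],[0.06,-0.46,0.098,0.478,-0.002,0,0.75],[0.06,-0.46,0.098,0.478,-0.002,0,0.75],[0.06,-0.46,0.098,0.478,-0.002,0,0.75]]'
python3 - <<'E'
from h import *
st();save('wrist','w17',scale=1.5);save('top','t17')
E
```

```text
t: 24.85
eef_pos: [0.4327, 0.3367, 0.1185]
ee_rot: [1.171, 1.568, -2.458]
force: [-0.8, -1.3, -0.6]
width: 0.0659
t 24.85 pos [0.4327 0.3367 0.1185] toolx [-0.0024 -0.002  -1.    ] jaw az 152.07409815195066 F [-0.7655 -1.2589 -0.611 ] w 0.06587056877848453 q [ 1.0179  0.2507 -0.4109 -0.0013 -0.9121 -1.5045]
```

View pics/w17.png

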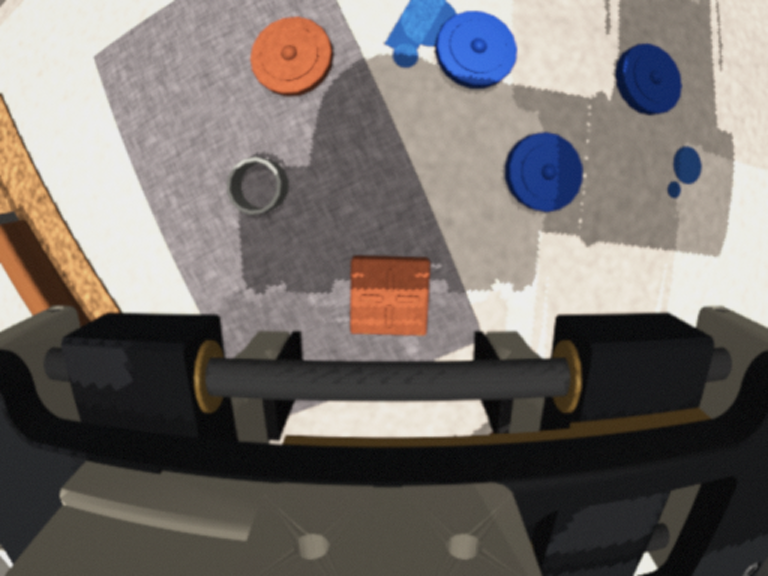

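```bash
python3 - <<'E'
from h import *
f=ld('w17')
c=[w(f,u/1.5,v/1.5,.017,True) for u,v in [(351,258),(430,259),(428,333),(351,333)]]
m=np.mean(c,0);print(c,m,[np.linalg.norm(c[i]-c[i-1]) for i in range(4)]);d=c[0]-c[1];e=c[3]-c[2];print(np.degrees(np.arctan2(d[1],d[0])),np.degrees(np.arctan2(e[1],e[0])))
goal([m[0],m[1],.0075],152)
print('round',w(f,291/1.5,54/1.5,.017,True))
E
```

```text
[array([0.4432, 0.3094, 0.017 ]), array([0.4021, 0.3319, 0.017 ]), array([0.4239, 0.3729, 0.017 ]), array([0.466 , 0.3505, 0.017 ])] [0.4338 0.3412 0.017 ] [np.float64(0.04704364245862785), np.float64(0.04679811045771883), np.float64(0.04647098430434755), np.float64(0.047678847101998025)]
-28.623024359252963 -27.93358246815712
shift [ 0.1119 -0.0047  0.0018] rv [-0.     0.001 -0.001] rows 2.0 1.0 q [ 1.0164  0.2492 -0.4107 -0.0012 -0.9122 -1.5046]
round [0.4164 0.1842 0.017 ]
```

```bash
python3 -m crank '[[0.05,-0.004,0.001,0,0,0,0.75],[0.085,-0.004,0.001,0,0,0,0.75],[0.105,-0.004,0.001,0,0,0,0.75],[0.111,-0.004,0.001,0,0,0,0.75],[0.111,-0.004,0.001,0,0,0,0.75],[0.111,-0.004,0.001,0,0,0,0],[0.111,-0.004,0.001,0,0,0,0],[0.111,-0.004,0.001,0,0,0,0],[0.111,-0.004,0.001,0,0,0,0]]' 20
python3 -m crank '[[-0.03,0,0,0,0,0,0],[-0.08,0,0,0,0,0,0],[-0.14,0,0,0,0,0,0],[-0.14,0,0,0,0,0,0]]'
python3 - <<'E'
from h import *
st();save('wrist','w18',scale=1.5); goal([.615,-.1225,.15],179.4)
E
```

```text
t: 26.08
eef_pos: [0.4347, 0.342, 0.0099]
ee_rot: [-1.248, 1.569, 1.406]
force: [-0.3, -0.9, 6.9]
width: 0.0479
t: 26.58
eef_pos: [0.4364, 0.3439, 0.1544]
ee_rot: [-1.663, 1.561, 0.991]
force: [-0.2, 0.5, -2.1]
width: 0.0476
t 26.57 pos [0.4364 0.3439 0.1544] toolx [ 0.0053  0.008  -1.    ] jaw az 152.08584547640774 F [-0.1568  0.4945 -2.0674] w 0.04757796182008161 q [ 1.0201  0.2175 -0.3619  0.0003 -0.9818 -1.5075]
shift [-0.0003  0.3266 -0.3769] rv [-0.477 -0.001  0.005] rows 8.0 3.0 q [ 1.0201  0.22   -0.3652 -0.0009 -0.9802 -1.5074]
```

View pics/w18.png

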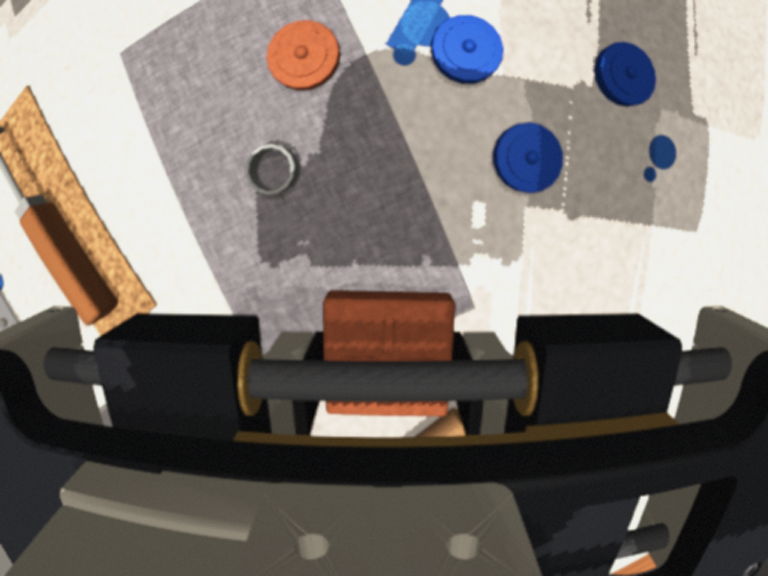

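```bash
python3 -m crank '[[0,0.33,-0.371,-0.477,0,0.005,0],[0,0.33,-0.371,-0.477,0,0.005,0],[0,0.33,-0.371,-0.477,0,0.005,0],[0,0.33,-0.371,-0.477,0,0.005,0],[0,0.33,-0.371,-0.477,0,0.005,0],[0,0.33,-0.371,-0.477,0,0.005,0],[0,0.33,-0.371,-0.477,0,0.005,0],[0,0.33,-0.371,-0.477,0,0.005,0],[0,0.33,-0.371,-0.477,0,0.005,0],[0,0.33,-0.371,-0.477,0,0.005,0]]'
python3 - <<'E'
from h import *
st();save('wrist','w19',scale=1.5); goal([.608,-.1225,.0525],179.4)
E
```

```text
t: 27.88
eef_pos: [0.6065, -0.1244, 0.1471]
ee_rot: [0.743, 1.565, -2.412]
force: [0.0, 0.5, -0.6]
width: 0.0476
t 27.88 pos [ 0.6065 -0.1244  0.1471] toolx [-0.0045 -0.0041 -1.    ] jaw az 179.27200557693138 F [ 0.0268  0.503  -0.5576] w 0.047635665567948446 q [ 0.1149  0.3304 -0.2224  0.0041 -1.0229 -0.1297]
shift [ 0.095  -0.0015 -0.0017] rv [-0.001  0.004 -0.004] rows 2.0 1.0 q [ 0.1163  0.3295 -0.2226  0.0042 -1.023  -0.1298]
```

View pics/w19.png

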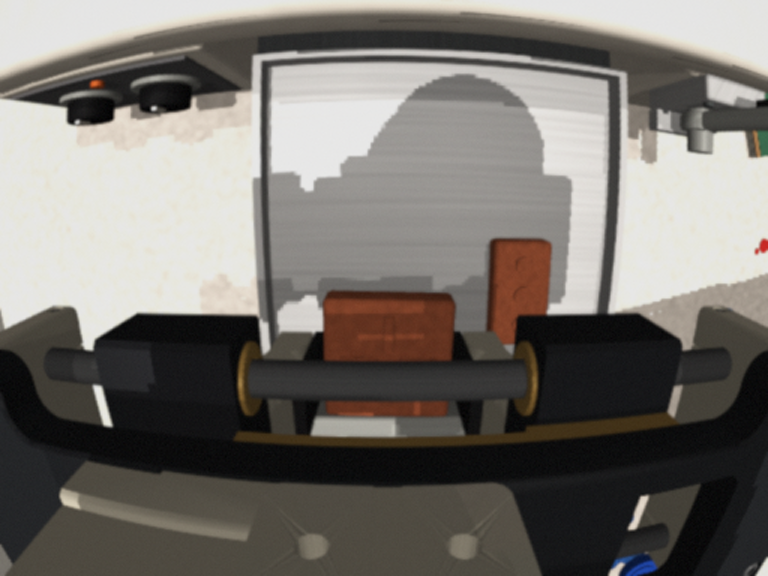

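```bash
python3 -m crank '[[0.05,-0.001,-0.002,0,0.004,-0.004,0],[0.08,-0.001,-0.002,0,0.004,-0.004,0],[0.09,-0.001,-0.002,0,0.004,-0.004,0],[0.095,-0.001,-0.002,0,0.004,-0.004,0],[0.095,-0.001,-0.002,0,0.004,-0.004,0]]'
python3 - <<'E'
from h import *
st()
E
```

```text
t: 28.55
eef_pos: [0.6099, -0.1229, 0.0546]
ee_rot: [3.071, 1.567, -0.081]
force: [0.6, 0.3, -0.3]
width: 0.0478
t 28.55 pos [ 0.6099 -0.1229  0.0546] toolx [ 0.0035 -0.0003 -1.    ] jaw az 179.41733518805492 F [ 0.5987  0.3023 -0.2973] w 0.047805369027575824 q [ 0.115   0.427  -0.3166  0.0009 -0.8237 -0.1258]
```

```bash
python3 -m crank '[[0.001,0,0,0,0,0,0],[0.002,0,0,0,0,0,0],[0.003,0,0,0,0,0,0],[0.003,0,0,0,0,0,0]]'
python3 - <<'E'
from h import *
st()
E
```

```text
t: 29.05
eef_pos: [0.6095, -0.1234, 0.051]
ee_rot: [3.033, 1.568, -0.12]
force: [0.2, -0.1, 1.4]
width: 0.0473
t 29.05 pos [ 0.6095 -0.1234  0.051 ] toolx [ 0.0028 -0.0003 -1.    ] jaw az 179.37186395415384 F [ 0.1683 -0.0952  1.3617] w 0.0472766418777135 q [ 0.1141  0.4313 -0.3197  0.0009 -0.8171 -0.1257]
```

```bash
python3 -m crank '[[0,0,0,0,0,0,0.64],[0,0,0,0,0,0,0.64],[0,0,0,0,0,0,0.64],[-0.03,0,0,0,0,0,0.64],[-0.08,0,0,0,0,0,0.64],[-0.13,0,0,0,0,0,0.64],[-0.13,0,0,0,0,0,0.64]]'
python3 - <<'E'
from h import *
st();save('wrist','w20',scale=1.5);save('top','t20'); goal([.4168,.183,.12],152); goal([.4168,.183,.12],179.4)
E
```

```text
t: 29.92
eef_pos: [0.6117, -0.1235, 0.1857]
ee_rot: [3.11, 1.56, -0.042]
force: [0.2, 0.2, -0.8]
width: 0.0563
t 29.93 pos [ 0.6117 -0.1235  0.1857] toolx [ 0.0107 -0.0004 -0.9999] jaw az 179.40582786405656 F [ 0.2385  0.2405 -0.7699] w 0.05628134327853524 q [ 0.1143  0.2976 -0.1739  0.0019 -1.0887 -0.1256]
shift [ 0.0606 -0.304   0.1959] rv [ 0.478 -0.003  0.001] rows 6.0 3.0 q [ 0.1143  0.3012 -0.1789  0.0002 -1.0871 -0.1256]
shift [ 0.0606 -0.304   0.1959] rv [-0.001 -0.004  0.   ] rows 6.0 1.0 q [ 0.1143  0.3012 -0.1789  0.0002 -1.0871 -0.1256]
```

View pics/w20.png

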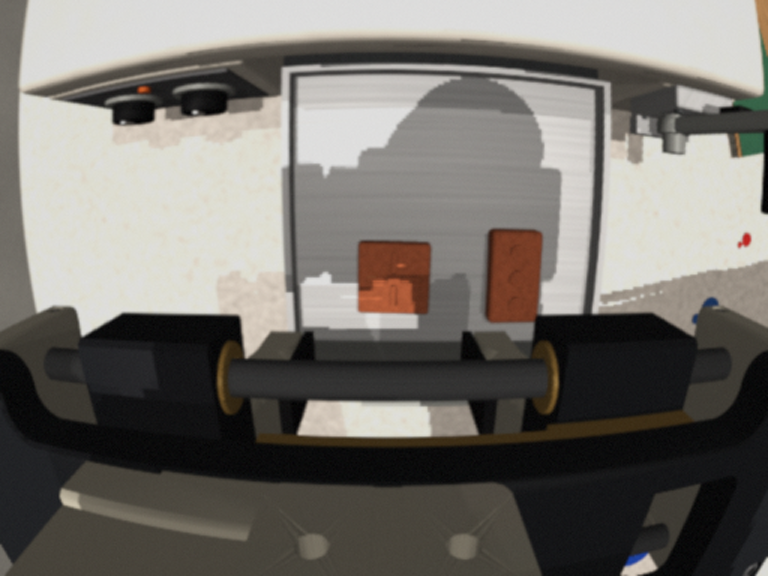

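```bash
python3 - <<'E'
from h import *
t=ld('top0'); print('jar',w(t,267.5,239,.075)); print('blue',w(t,268.8,201,.017))
t=ld('t20');crop('t20','t20c',160,160,290,260,6)
E
```

```text
jar [0.3654 0.0341 0.075 ]
blue [0.4735 0.0302 0.017 ]
```

View pics/t20c.png

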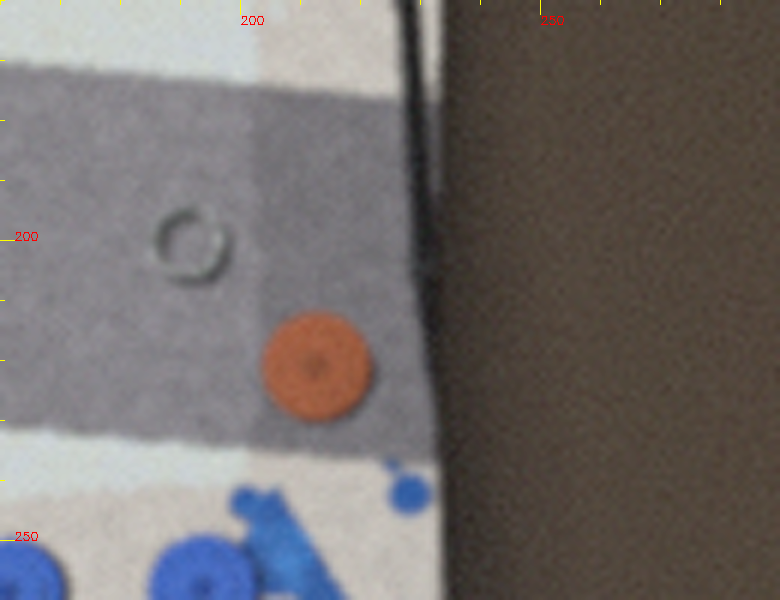

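```bash
python3 - <<'E'
from h import *
t=ld('t20');print(w(t,212.7,221,.017)); goal([.4168,.183,.11],105)
E
```

```text
[0.4157 0.182  0.017 ]
shift [ 0.0706 -0.304   0.1959] rv [ 1.298 -0.003  0.003] rows 6.0 7.0 q [ 0.1143  0.3012 -0.1789  0.0002 -1.0871 -0.1256]
```

```bash
python3 -m crank '[[0.0,-0.1,0.06,0.18,0,0,0.75],[0.07,-0.304,0.196,1.298,-0.003,0.003,0.75],[0.07,-0.304,0.196,1.298,-0.003,0.003,0.75],[0.07,-0.304,0.196,1.298,-0.003,0.003,0.75],[0.07,-0.304,0.196,1.298,-0.003,0.003,0.75],[0.07,-0.304,0.196,1.298,-0.003,0.003,0.75],[0.07,-0.304,0.196,1.298,-0.003,0.003,0.75],[0.07,-0.304,0.196,1.298,-0.003,0.003,0.75],[0.07,-0.304,0.196,1.298,-0.003,0.003,0.75],[0.07,-0.304,0.196,1.298,-0.003,0.003,0.75]]'
python3 - <<'E'
from h import *
st();save('wrist','w21',scale=1.5)
E
```

```text
t: 31.28
eef_pos: [0.4164, 0.1823, 0.1097]
ee_rot: [1.886, 1.568, -2.563]
force: [-0.4, 0.4, 0.2]
width: 0.0656
t 31.27 pos [0.4164 0.1823 0.1097] toolx [-0.0025 -0.0016 -1.    ] jaw az 105.12084154344466 F [-0.3564  0.4242  0.1837] w 0.065636211111783 q [ 0.8475  0.1126 -0.6162 -0.001  -0.8448 -2.1537]
```

View pics/w21.png

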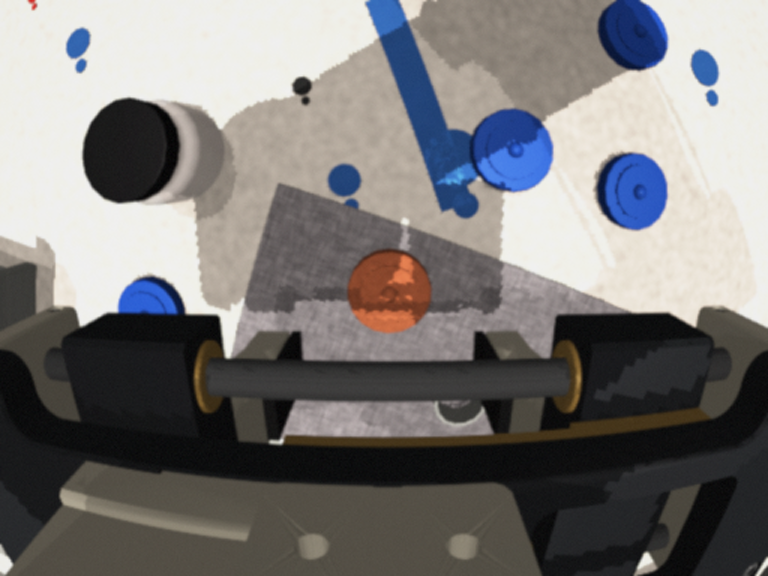

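```bash
python3 - <<'E'
from h import *
f=ld('w21'); m=w(f,390/1.5,291/1.5,.017,True);print(m); goal([m[0],m[1],.0075],105)
E
```

```text
[0.4155 0.1831 0.017 ]
shift [0.1023 0.0006 0.0011] rv [ 0.001 -0.001 -0.003] rows 2.0 1.0 q [ 0.8473  0.1124 -0.616  -0.001  -0.8449 -2.1542]
```

```bash
python3 -m crank '[[0.05,0,0.001,0,0,-0.003,0.75],[0.08,0,0.001,0,0,-0.003,0.75],[0.096,0,0.001,0,0,-0.003,0.75],[0.102,0,0.001,0,0,-0.003,0.75],[0.102,0,0.001,0,0,-0.003,0.75],[0.102,0,0.001,0,0,-0.003,0],[0.102,0,0.001,0,0,-0.003,0],[0.102,0,0.001,0,0,-0.003,0],[0.102,0,0.001,0,0,-0.003,0]]' 20
python3 -m crank '[[-0.03,0,0,0,0,0,0],[-0.08,0,0,0,0,0,0],[-0.14,0,0,0,0,0,0],[-0.14,0,0,0,0,0,0]]'
python3 - <<'E'
from h import *
st();save('wrist','w22',scale=1.5); goal([.57,-.208,.165],179.4)
E
```

```text
t: 32.45
eef_pos: [0.4165, 0.184, 0.0088]
ee_rot: [-1.485, 1.569, 0.348]
force: [-2.0, -0.4, 6.8]
width: 0.0493
t: 32.95
eef_pos: [0.4181, 0.1857, 0.1529]
ee_rot: [-1.163, 1.561, 0.67]
force: [0.0, 0.1, -1.1]
width: 0.0489
t 32.95 pos [0.4181 0.1857 0.1529] toolx [ 0.008   0.0063 -0.9999] jaw az 105.05065357745333 F [ 0.0284  0.1158 -1.136 ] w 0.04885708591116752 q [ 0.8522  0.0554 -0.5634  0.0023 -0.9419 -2.1617]
shift [-0.0155 -0.0465 -0.4189] rv [-1.298 -0.001  0.007] rows 7.0 7.0 q [ 0.8522  0.0579 -0.5667  0.0011 -0.94   -2.1618]
```

View pics/w22.png

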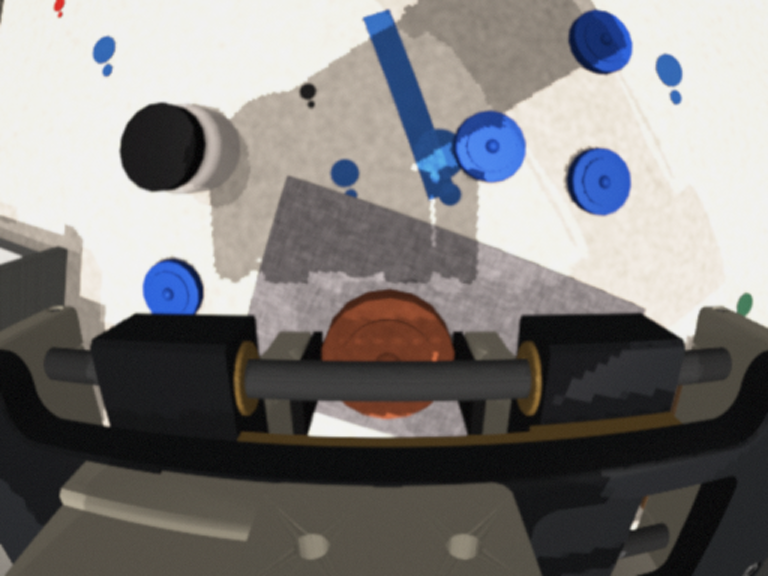

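```bash
python3 -m crank '[[-0.02,-0.02,-0.1,-0.18,0,0.002,0],[-0.015,-0.042,-0.405,-1.298,0,0.007,0],[-0.015,-0.042,-0.405,-1.298,0,0.007,0],[-0.015,-0.042,-0.405,-1.298,0,0.007,0],[-0.015,-0.042,-0.405,-1.298,0,0.007,0],[-0.015,-0.042,-0.405,-1.298,0,0.007,0],[-0.015,-0.042,-0.405,-1.298,0,0.007,0],[-0.015,-0.042,-0.405,-1.298,0,0.007,0],[-0.015,-0.042,-0.405,-1.298,0,0.007,0],[-0.015,-0.042,-0.405,-1.298,0,0.007,0]]'
python3 - <<'E'
from h import *
st();save('wrist','w23',scale=1.5); goal([.57,-.193,.0525],179.4)
E
```

```text
t: 34.25
eef_pos: [0.5603, -0.1965, 0.1619]
ee_rot: [0.734, 1.564, -2.421]
force: [-0.8, 0.6, 0.1]
width: 0.0492
t 34.25 pos [ 0.5603 -0.1965  0.1619] toolx [-0.0053 -0.0046 -1.    ] jaw az 179.22836173693756 F [-0.8111  0.5833  0.0673] w 0.04920195707095551 q [-0.0052  0.278  -0.2617  0.0054 -1.0363 -0.011 ]
shift [ 0.1098 -0.0037 -0.0099] rv [-0.002  0.005 -0.005] rows 2.0 1.0 q [-0.0044  0.2773 -0.2616  0.0056 -1.0364 -0.0108]
```

View pics/w23.png

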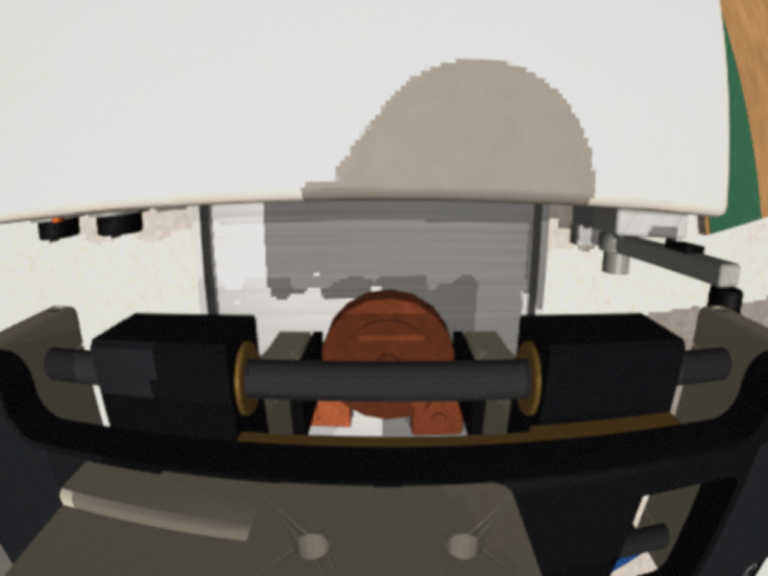

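```bash
python3 -m crank '[[0.01,-0.004,-0.014,0,0.005,-0.005,0],[0.05,-0.004,-0.014,0,0.005,-0.005,0],[0.085,-0.004,-0.014,0,0.005,-0.005,0],[0.103,-0.004,-0.014,0,0.005,-0.005,0],[0.109,-0.004,-0.014,0,0.005,-0.005,0],[0.109,-0.004,-0.014,0,0.005,-0.005,0]]'
python3 - <<'E'
from h import *
st();save('wrist','w24',scale=1.5)
E
```

```text
t: 35.05
eef_pos: [0.5755, -0.1928, 0.0542]
ee_rot: [3.065, 1.569, -0.087]
force: [0.8, -0.3, -1.2]
width: 0.0493
t 35.05 pos [ 0.5755 -0.1928  0.0542] toolx [ 0.0022 -0.0002 -1.    ] jaw az 179.40875079467898 F [ 0.7891 -0.3327 -1.1664] w 0.04925583062380421 q [-0.0016  0.4075 -0.351   0.0003 -0.81   -0.0088]
```

View pics/w24.png

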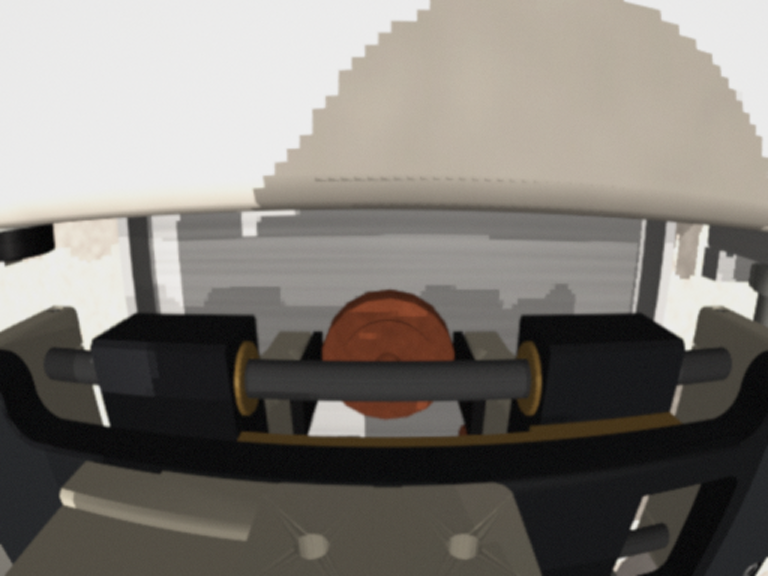

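```bash
python3 -m crank '[[0.001,0,0,0,0,0,0],[0.002,0,0,0,0,0,0],[0.003,0,0,0,0,0,0],[0.003,0,0,0,0,0,0]]'
python3 - <<'E'
from h import *
st()
E
```

```text
t: 35.6
eef_pos: [0.5751, -0.1934, 0.0514]
ee_rot: [3.09, 1.568, -0.063]
force: [0.1, 0.5, -0.5]
width: 0.049
t 35.6 pos [ 0.5751 -0.1934  0.0514] toolx [ 0.0024 -0.0002 -1.    ] jaw az 179.3661540441179 F [ 0.1142  0.4705 -0.5214] w 0.04901241756971932 q [-0.0027  0.4106 -0.3542  0.0002 -0.8035 -0.0085]
```

```bash
python3 -m crank '[[0.001,0,0,0,0,0,0],[0.0015,0,0,0,0,0,0],[0.0015,0,0,0,0,0,0]]'
python3 -m crank '[[0,0,0,0,0,0,0.66],[0,0,0,0,0,0,0.66],[0,0,0,0,0,0,0.66],[-0.03,0,0,0,0,0,0.66],[-0.08,0,0,0,0,0,0.66],[-0.13,0,0,0,0,0,0.66],[-0.13,0,0,0,0,0,0.66],[-0.13,-0.1,0,0,0,0,0],[-0.13,-0.16,0,0,0,0,0],[-0.13,-0.16,0,0,0,0,0]]'
python3 - <<'E'
from h import *
st();save('wrist','w25',scale=1.5);save('top','t25',scale=1.5)
E
```

```text
t: 35.98
eef_pos: [0.5751, -0.1934, 0.0499]
ee_rot: [3.034, 1.569, -0.119]
force: [-0.6, -0.2, 0.2]
width: 0.0493
t: 37.22
eef_pos: [0.5761, -0.031, 0.1793]
ee_rot: [-3.125, 1.569, 0.007]
force: [1.2, -0.5, 0.8]
width: 0.0326
t 37.23 pos [ 0.5761 -0.031   0.1793] toolx [ 0.0019  0.     -1.    ] jaw az 179.43752441719857 F [ 1.1772 -0.4617  0.808 ] w 0.03257954840575709 q [ 0.2854  0.2332 -0.2783  0.0006 -1.0575 -0.2955]
```

View pics/w25.png

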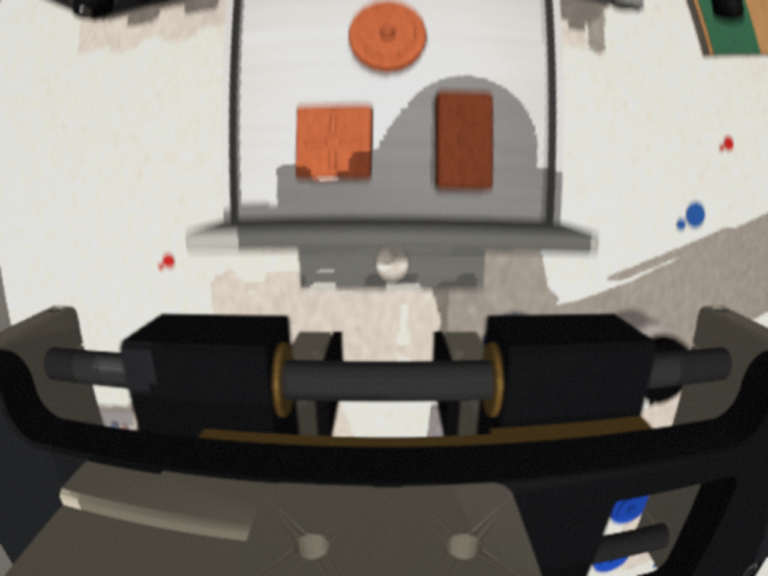

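View pics/t25.png

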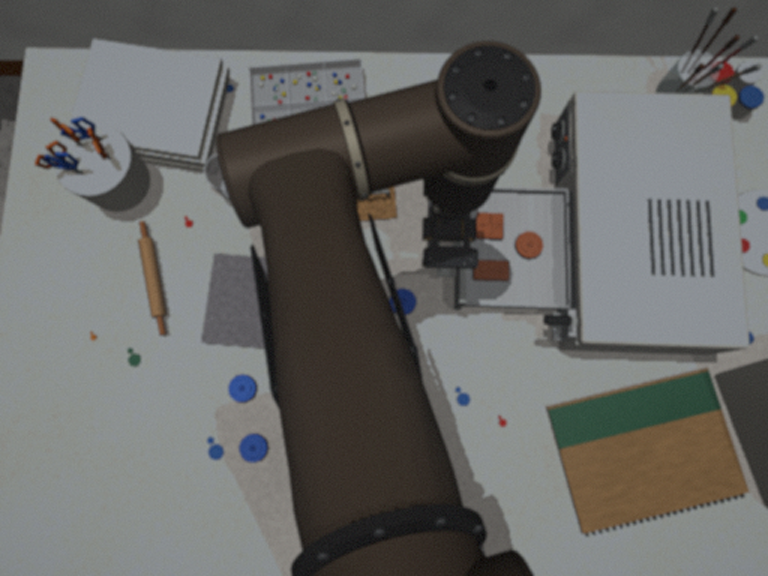

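```bash
python3 - <<'E'
from h import *
goal([.5715,-.031,.092],179.4)
E
```

```text
shift [0.0872 0.0007 0.005 ] rv [ 0.003 -0.002  0.   ] rows 2.0 1.0 q [ 0.2865  0.2335 -0.2777  0.0004 -1.0575 -0.2943]
```

```bash
python3 -m crank '[[0.04,0,0.005,0,0,0,0],[0.08,0,0.005,0,0,0,0],[0.087,0,0.005,0,0,0,0],[0.087,0,0.005,0,0,0,0],[0.087,0.012,0.005,0,0,0,0],[0.087,0.02,0.005,0,0,0,0],[0.087,0.03,0.005,0,0,0,0],[0.087,0.04,0.005,0,0,0,0]]' 20
python3 - <<'E'
from h import *
st();save('wrist','w26',scale=1.5)
E
```

```text
t: 38.33
eef_pos: [0.5719, -0.0739, 0.0935]
ee_rot: [-3.087, 1.567, 0.043]
force: [1.3, 2.6, 2.1]
width: 0.0003
t 38.33 pos [ 0.5719 -0.0739  0.0935] toolx [ 0.004   0.0002 -1.    ] jaw az 179.37270533968623 F [1.2964 2.5522 2.1089] w 0.0002653761674360733 q [ 0.2111  0.3175 -0.3833  0.0009 -0.866  -0.2226]
```

View pics/w26.png

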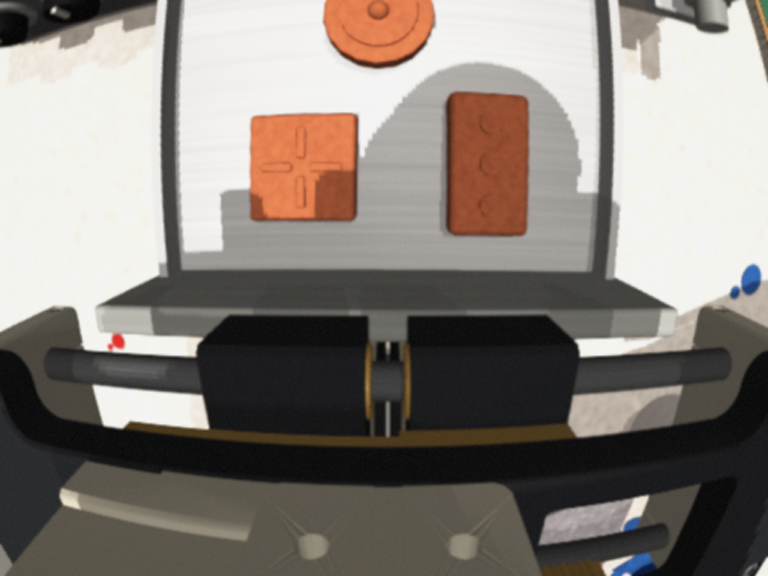

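```bash
python3 -m crank '[[0,0.015,0,0,0,0,0],[0,0.033,0,0,0,0,0],[0,0.051,0,0,0,0,0],[0,0.069,0,0,0,0,0],[0,0.087,0,0,0,0,0],[0,0.105,0,0,0,0,0],[0,0.123,0,0,0,0,0],[0,0.138,0,0,0,0,0],[0,0.146,0,0,0,0,0],[0,0.15,0,0,0,0,0]]'
python3 -m crank '[[0,0.003,0,0,0,0,0],[0,0.006,0,0,0,0,0],[0,0.009,0,0,0,0,0],[0,0.009,0,0,0,0,0]]'
```

```text
t: 39.62
eef_pos: [0.5693, -0.2238, 0.0926]
ee_rot: [3.093, 1.569, -0.06]
force: [-2.0, 2.6, 0.9]
width: 0.0004
t: 40.12
eef_pos: [0.5692, -0.2311, 0.0926]
ee_rot: [-2.423, 1.569, 0.707]
force: [-2.4, 7.7, 2.1]
width: 0.0007
```

```bash
python3 -m crank '[[0,0.003,0,0,0,0,0],[0,0.006,0,0,0,0,0],[0,0.006,0,0,0,0,0]]'
python3 - <<'E'
from h import *
st();save('wrist','w27',scale=1.5)
E
```

```text
t: 40.5
eef_pos: [0.5692, -0.2315, 0.0926]
ee_rot: [-1.808, 1.563, 1.322]
force: [-5.1, 38.9, 12.5]
width: 0.0005
t 40.5 pos [ 0.5692 -0.2315  0.0926] toolx [ 0.002   0.0079 -1.    ] jaw az 179.3806620700053 F [-5.0933 38.881  12.5227] w 0.0004958332438992312 q [-0.074   0.3757 -0.2898 -0.0102 -0.9039  0.0695]
```

View pics/w27.png

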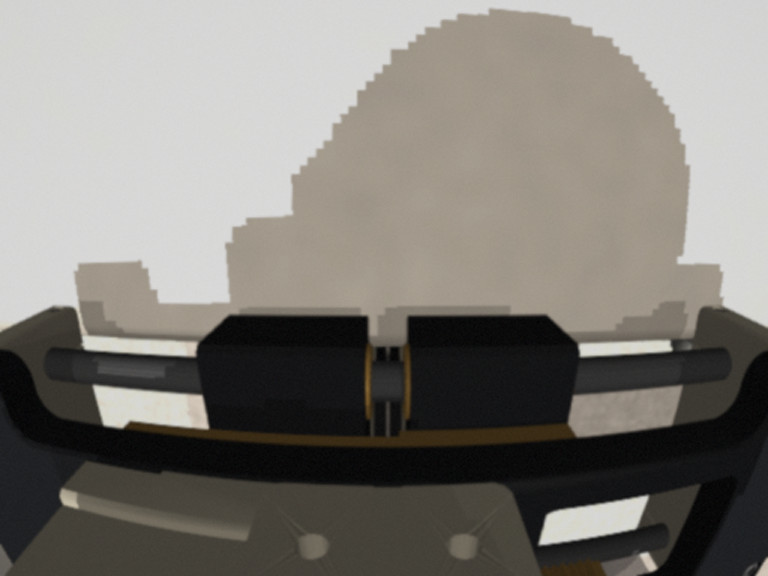

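```bash
python3 -m crank '[[0,-0.006,0,0,0,0,0],[0,-0.015,0,0,0,0,0],[0,-0.035,0,0,0,0,0],[-0.08,-0.035,0,0,0,0,0.2],[-0.16,-0.035,0,0,0,0,0.5],[-0.19,-0.035,0,0,0,0,0.5],[-0.19,-0.035,0,0,0,0,0.5]]'
python3 - <<'E'
from h import *
st();save('wrist','w28',scale=1.5);save('top','t28'); goal([.4225,-.199,.28],178.8);crop('t28','t28c',340,100,410,240,5)
E
```

```text
t: 41.42
eef_pos: [0.5718, -0.2035, 0.289]
ee_rot: [2.972, 1.558, -0.18]
force: [-0.5, -0.2, -0.8]
width: 0.0351
t 41.42 pos [ 0.5718 -0.2035  0.289 ] toolx [ 0.0125 -0.0023 -0.9999] jaw az 179.3897110689191 F [-0.5215 -0.1856 -0.768 ] w 0.03505683127948271 q [-0.019   0.2063 -0.0578  0.0021 -1.2941  0.0078]
shift [ 0.003  -0.0022  0.1472] rv [ 0.01  -0.005 -0.   ] rows 3.0 1.0 q [-0.0192  0.21   -0.064   0.     -1.2922  0.0081]
```

View pics/w28.png

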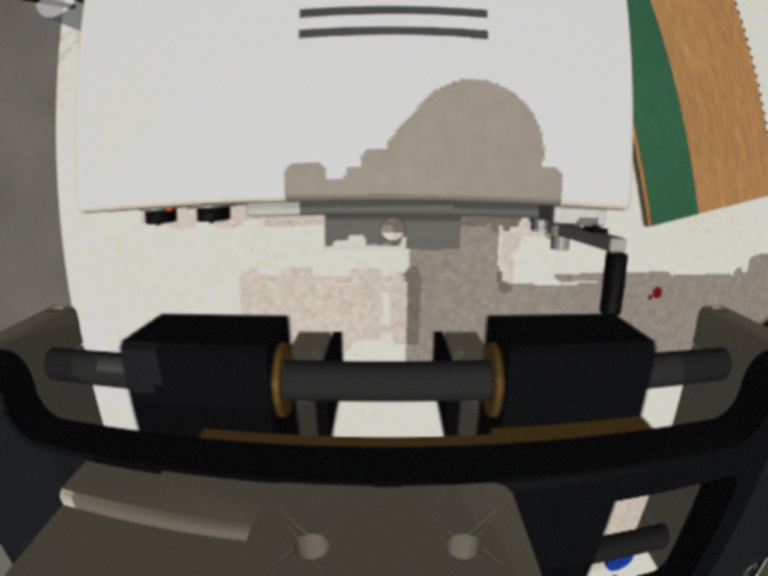

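View pics/t28c.png

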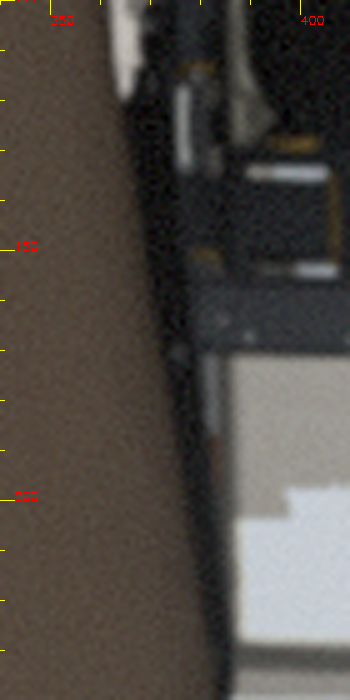

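```bash
python3 - <<'E'
from h import *
f=ld('w28')
print('hole',w(f,392.5/1.5,230/1.5,.058,True),'grip',w(f,620/1.5,242/1.5,.183,True),w(f,611/1.5,313/1.5,.18,True))
E
```

```text
hole [ 0.5706 -0.2243  0.058 ] grip [ 0.4219 -0.2334  0.183 ] [ 0.4216 -0.1842  0.18  ]
```

```bash
python3 -m crank '[[0.003,-0.002,0.05,0.005,-0.005,0,0.5],[0.003,-0.002,0.1,0.01,-0.005,0,0.5],[0.003,-0.002,0.148,0.01,-0.005,0,0.5],[0.003,-0.002,0.148,0.01,-0.005,0,0.5],[0.05,-0.002,0.148,0.01,-0.005,0,0.5]]'
python3 - <<'E'
from h import *
st();goal([.4222,-.199,.167],178.8)
E
```

```text
t: 42.15
eef_pos: [0.4235, -0.1999, 0.2339]
ee_rot: [2.807, 1.567, -0.355]
force: [0.7, -0.7, -1.5]
width: 0.0441
t 42.15 pos [ 0.4235 -0.1999  0.2339] toolx [ 0.0035 -0.0013 -1.    ] jaw az 178.81798800506857 F [ 0.7287 -0.6731 -1.4843] w 0.04412416630765796 q [-0.018   0.0034 -0.4156  0.0014 -1.1482 -0.0032]
shift [ 0.0669 -0.001   0.0015] rv [ 0.    -0.004 -0.001] rows 2.0 1.0 q [-0.018   0.0034 -0.4156  0.0014 -1.1482 -0.0032]
```

```bash
python3 -m crank '[[0.03,-0.001,0.0015,0,-0.004,0,0.5],[0.055,-0.001,0.0015,0,-0.004,0,0.5],[0.067,-0.001,0.0015,0,-0.004,0,0.5],[0.067,-0.001,0.0015,0,-0.004,0,0.5],[0.067,-0.001,0.0015,0,-0.004,0,0],[0.067,-0.001,0.0015,0,-0.004,0,0],[0.067,-0.001,0.0015,0,-0.004,0,0],[0.067,-0.001,0.0015,0,-0.004,0,0]]' 8
python3 - <<'E'
from h import *
st();save('wrist','w29',scale=1.5)
s=get_state()['eef_pos'];gz=s[2]+.0139
# arc: pivot (.4307,.095)
R0=Ro.from_euler('xyz',get_state()['ee_rot']).as_matrix()
p0=np.arctan2(s[2]+.0139-.095,s[0]-.4307);print('phi',p0,'r',np.hypot(s[2]+.0139-.095,s[0]-.4307))
for ph in [1.45,1.25,1.05,.85,.65,.45,.3,.15,0]:
    d=np.array([.4307+.085*np.cos(ph)-s[0],-.0105*(.085*np.cos(ph)+.009),.095+.085*np.sin(ph)-.0139-s[2]]);print(ph,R0.T@d)
E
```

```text
t: 43.15
eef_pos: [0.4204, -0.1987, 0.166]
ee_rot: [0.05, 1.565, -3.113]
force: [-0.3, 1.4, 2.1]
width: 0.0157
t 43.15 pos [ 0.4204 -0.1987  0.166 ] toolx [-0.0054 -0.0002 -1.    ] jaw az 178.80482325683724 F [-0.3435  1.3824  2.0956] w 0.01568674238250208 q [-0.0161  0.064  -0.5189  0.0003 -0.9933 -0.005 ]
phi 1.6922018361416684 r 0.08551433063724606
1.45 [ 0.0004 -0.0002 -0.0206]
1.25 [ 0.004  -0.0004 -0.0372]
1.05 [ 0.0109 -0.0006 -0.0527]
0.85 [ 0.0207 -0.0007 -0.0666]
0.65 [ 0.033  -0.0008 -0.0782]
0.45 [ 0.0474 -0.0009 -0.0872]
0.3 [ 0.0593 -0.001  -0.0919]
0.15 [ 0.0717 -0.001  -0.0948]
0 [ 0.0844 -0.001  -0.0958]
```

View pics/w29.png

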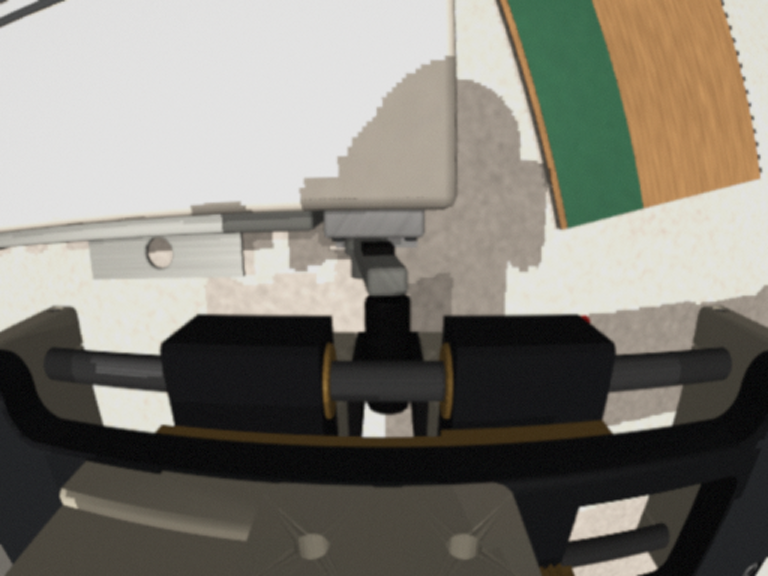

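```bash
python3 -m crank '[[0,0,-0.0205,0,0,0,0],[0.004,-0.0003,-0.037,0,0,0,0],[0.011,-0.0005,-0.0525,0,0,0,0],[0.0205,-0.0007,-0.0665,0,0,0,0],[0.033,-0.0008,-0.078,0,0,0,0],[0.0475,-0.001,-0.087,0,0,0,0],[0.0595,-0.001,-0.092,0,0,0,0],[0.0715,-0.001,-0.095,0,0,0,0],[0.081,-0.001,-0.096,0,0,0,0],[0.085,-0.001,-0.096,0,0,0,0]]'
python3 - <<'E'
from h import *
st();save('wrist','w30',scale=1.5)
E
```

```text
t: 44.45
eef_pos: [0.5159, -0.1996, 0.0796]
ee_rot: [0.048, 1.565, -3.114]
force: [0.2, 0.3, 2.0]
width: 0.0152
t 44.45 pos [ 0.5159 -0.1996  0.0796] toolx [-0.0056 -0.0002 -1.    ] jaw az 178.8112453173507 F [0.1606 0.3446 1.9771] w 0.015233237498333725 q [-0.015   0.3053 -0.4418  0.0003 -0.8293 -0.006 ]
```

View pics/w30.png

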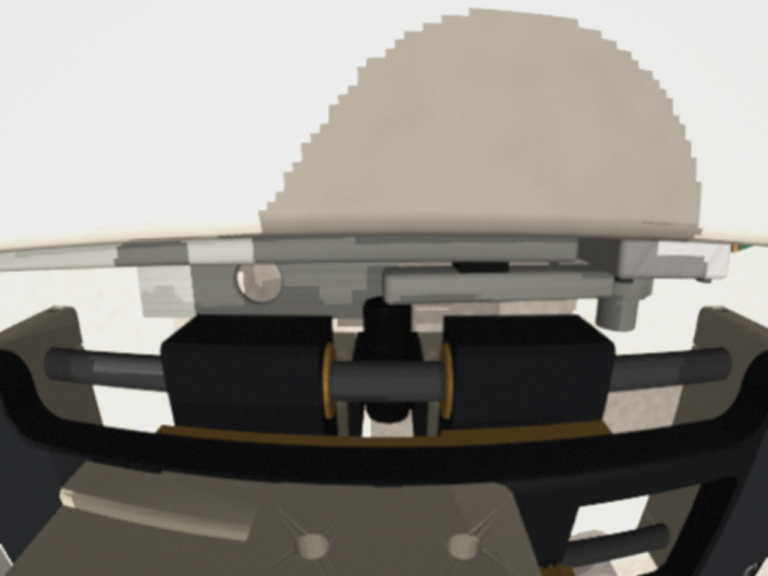

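```bash
python3 -m crank '[[0.001,0,0,0,0,0,0],[0.002,0,0,0,0,0,0],[0.003,0,0,0,0,0,0],[0.004,0,0,0,0,0,0],[0.004,0,0,0,0,0,0]]' 15
python3 - <<'E'
from h import *
st()
E
```

```text
t: 45.12
eef_pos: [0.516, -0.1996, 0.076]
ee_rot: [0.05, 1.565, -3.113]
force: [3.4, 0.3, 1.7]
width: 0.0152
t 45.12 pos [ 0.516  -0.1996  0.076 ] toolx [-0.0055 -0.0002 -1.    ] jaw az 178.8098528931371 F [3.3712 0.2743 1.7421] w 0.015247072223773856 q [-0.015   0.3097 -0.4455  0.0003 -0.8211 -0.006 ]
```

```bash
python3 -m crank '[[0,0,0,0,0,0,0.5],[0,0,0,0,0,0,0.5],[0,0,0,0,0,0,0.5],[-0.04,0,0,0,0,0,0.5],[-0.064,0,0,0,0,0,0],[-0.064,0,0,0,0,0,0],[-0.064,0,0,0,0,0,0],[-0.064,0,0,0,0,0,0]]'
python3 - <<'E'
from h import *
st();save('wrist','w31',scale=1.5)
E
```

```text
t: 46.12
eef_pos: [0.515, -0.1996, 0.1388]
ee_rot: [-0.007, 1.562, 3.114]
force: [-0.4, 0.8, 0.5]
width: 0.0092
t 46.12 pos [ 0.515  -0.1996  0.1388] toolx [-0.0086  0.0002 -1.    ] jaw az 178.7875929117169 F [-0.4419  0.8459  0.5324] w 0.009231712509523522 q [-0.0151  0.2381 -0.3744 -0.0001 -0.9668 -0.006 ]
```

View pics/w31.png

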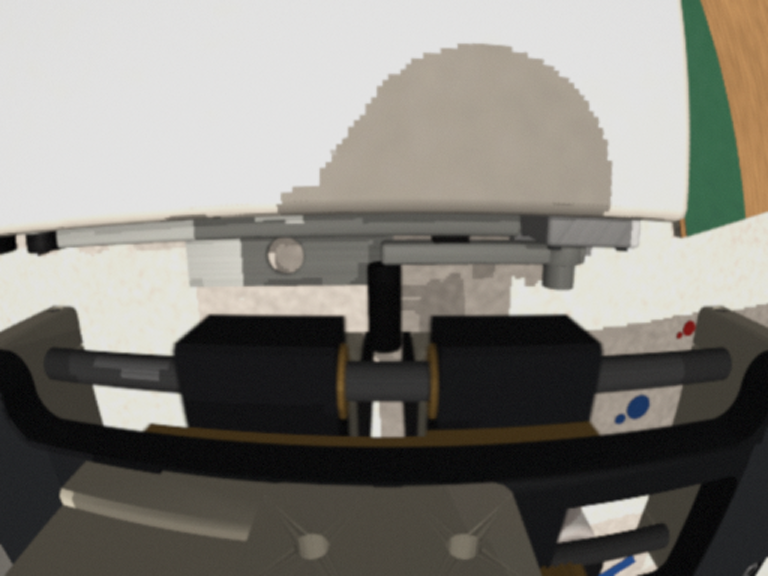

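Press the bar from above with closed fingers.

```bash
python3 -m crank '[[0.015,0,-0.001,0,0,0,0],[0.024,0,-0.001,0,0,0,0],[0.03,0,-0.001,0,0,0,0],[0.033,0,-0.001,0,0,0,0],[0.035,0,-0.001,0,0,0,0],[0.035,0,-0.001,0,0,0,0]]'
python3 - <<'E'
from h import *
st()
E
```

```text
t: 46.92
eef_pos: [0.5166, -0.1997, 0.1049]
ee_rot: [0.027, 1.564, -3.135]
force: [-0.3, 0.8, 0.6]
width: 0.0002
t 46.92 pos [ 0.5166 -0.1997  0.1049] toolx [-0.0064 -0.     -1.    ] jaw az 178.80086726119345 F [-0.2521  0.8203  0.5919] w 0.0001695269252095404 q [-0.0151  0.2762 -0.4125  0.0002 -0.8884 -0.006 ]
```

```bash
python3 -m crank '[[0.001,0,0,0,0,0,0],[0.002,0,0,0,0,0,0],[0.003,0,0,0,0,0,0],[0.003,0,0,0,0,0,0]]'
python3 -m crank '[[0.001,0,0,0,0,0,0],[0.001,0,0,0,0,0,0]]'
```

```text
t: 47.42
eef_pos: [0.517, -0.1998, 0.1028]
ee_rot: [0.099, 1.565, -3.063]
force: [-1.7, 0.8, 6.7]
width: 0.0004
t: 47.68
eef_pos: [0.5171, -0.1998, 0.1025]
ee_rot: [0.153, 1.566, -3.009]
force: [-3.6, 2.3, 12.5]
width: 0.0003
```

```bash
python3 -m crank '[[-0.03,0,0,0,0,0,0],[-0.09,0,0,0,0,0,0],[-0.15,0,0,0,0,0,0.5],[-0.15,-0.04,0.03,0,0,0,0.5],[-0.15,-0.04,0.03,0,0,0,0.5]]'
python3 - <<'E'
from h import *
st();f=save('wrist','w32',scale=1.5);save('side','s32',scale=1.5);save('top','t32',scale=1.5)
E
```

```text
t: 48.3
eef_pos: [0.4871, -0.1575, 0.2521]
ee_rot: [-0.204, 1.566, 2.918]
force: [0.7, 0.1, 0.3]
width: 0.0253
t 48.3 pos [ 0.4871 -0.1575  0.2521] toolx [-0.0045  0.001  -1.    ] jaw az 178.87021615143152 F [0.7294 0.1449 0.3396] w 0.025261697101353543 q [ 0.0701  0.0742 -0.2973 -0.0014 -1.2037 -0.0893]
```

View pics/w32.png

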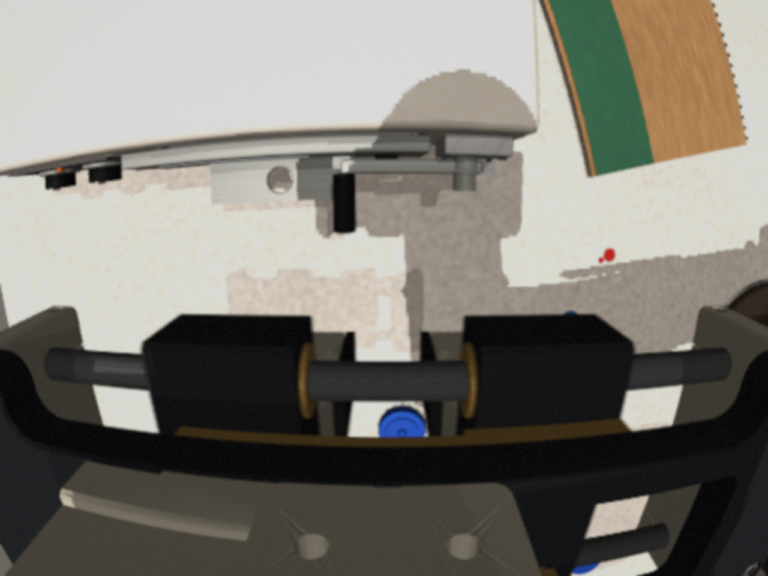

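View pics/s32.png

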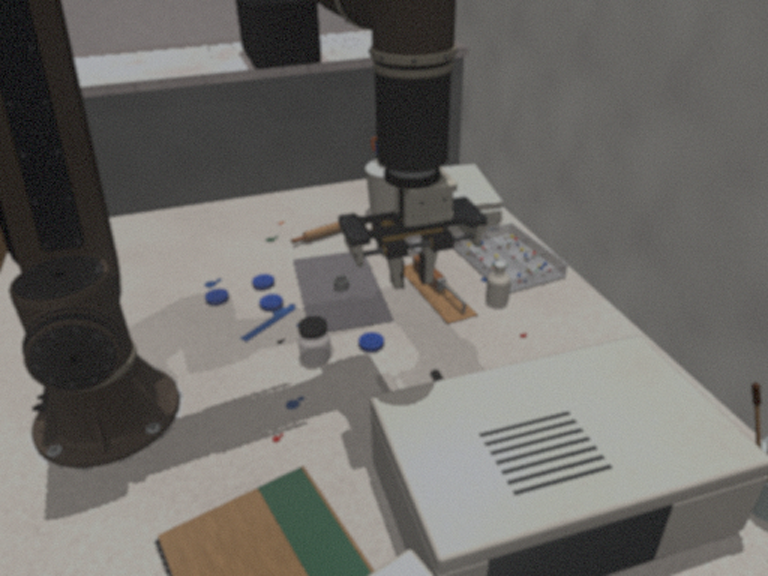

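View pics/t32.png

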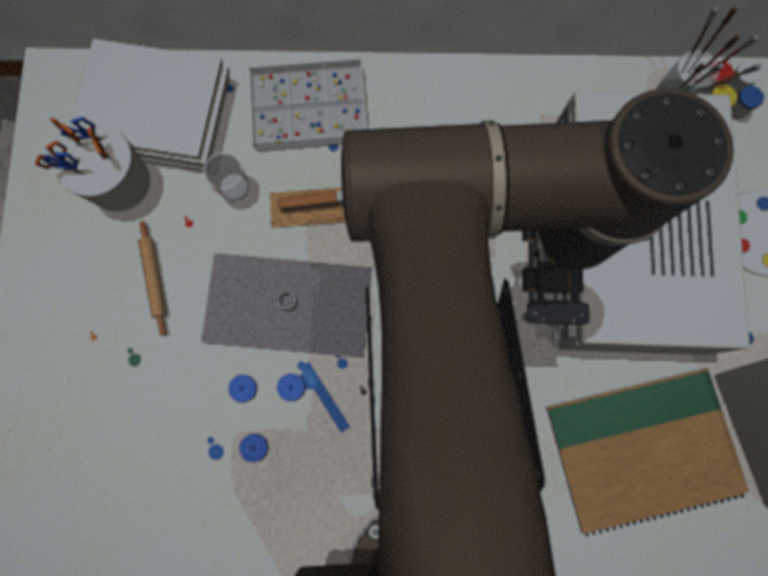

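```bash
python3 - <<'E'
from h import *
f=ld('w32')
print('hole',w(f,281/1.5,180/1.5,.058,True),'grip',w(f,343/1.5,172/1.5,.1,True),w(f,344/1.5,232/1.5,.095,True))
E
```

```text
hole [ 0.57  -0.225  0.058] grip [ 0.5161 -0.2285  0.1   ] [ 0.5172 -0.1859  0.095 ]
```

Everything matches the opening measurements: the hole is at y −0.225 (−0.2247 before) and the grip is in the same place to within about 1.5 mm. I'm handing it in.

```bash
python3 -c "
from station import *
print(job_done())"
```

```text
the job is handed in; nothing more can be done
None
```

I loaded the oven in the order asked and handed the job in at about 48 s. I swung the clamp up and pulled the tray out to its stop with the hook in the finger hole. The hook went back on its cork mat. The oblong plaque, square tile and round coaster now lie flat and apart in the tray; no dome was on the mat. I pushed the tray home and swung the clamp down, then pressed it onto its stop with about 12 N.

**Last checks:**
- **Tray and clamp:** the finger hole measured within 1 mm of its opening position, and the clamp grip within about 1.5 mm.
- **Hook and mats:** the hook is on its cork mat and only the ring cutter is left on the craft mat.
- **Other things:** nothing else looked moved. In the final top view the arm hid the jar, bottle and one blue coaster, but the side view showed them in place.

**What was less clean:**
- **Tray push:** the wrist force reached about 39 N for a moment when the tray met its stop. It was the fingers pushing there, not the gripper's body, and I backed off at once.
- **Clamp:** the first swing down, holding the grip, did not press it firmly onto its stop, which is why I pressed it from above.
- **Clay pieces:** I could not see them once the tray was shut. They were lying flat and apart in my last view, about 16 cm before home.

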